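# Put the dried examination lenses back in the storage rack

### The arm

A 6-joint arm with a two-finger parallel gripper is mounted at the origin on the work surface. World frame = base frame: x ahead of the robot, y to its left, z up, the work surface at z = 0. Lengths are in mm, angles in rad, forces in N, time in s.
With the tool pointing down it reaches from about 275 to 1000 mm from the base axis. Payload 8.4 kg.
Tool frame: the origin (TCP) lies at the very end of the fingers, on their centre line; the grasp point (between the pads) lies 19 mm behind it; z points along the fingers, y is the direction in which the jaws open and shut (so a half turn about z gives the same grasp; the last joint's range is limited). The gripper opens to 85 mm and grips with 20 to 120 N. Pads are 22 mm wide; open, the fingers measure 114 mm over their backs; the gripper's body (76 mm by 85 mm) begins 54 mm behind the grasp point. The pads swing forward as they close: fully open they stand 13 mm farther back than shut.
Start: joints at [-1.258, 0.353, 1.633, -0, 1.155, -0.002], TCP at [193.515, -594.289, 231.281] pointing down, gripper open.
Joint ranges: [-2.63, 2.63], [-0.92, 2.1], [0.06, 2.66], [-1.3, 4.44], [0, 2.69], [-3.02, 3.02]. Speed limits (rad/s): [2.22, 2.22, 2.79, 3.14, 3.14, 3.14].

### API

Orientations are given as [roll, pitch, yaw] about the fixed x, y, z axes, in that order (R = Rz(yaw) Ry(pitch) Rx(roll)).
In Python, from rig import r gives the robot as it stands.
- The arm moves only by the tool move_arm, never from a script. Its argument "increments" is a list of rows, each an object of numbers: "tx", "ty", "tz": the shift along the tool's x, y, z in cm; "rx", "ry", "rz": the turn, a rotation vector about the tool's x, y, z in degrees; "gripper": the gripper's target within -1 to 1 (fully open at 1, half-way at 0, shut at -1). A call has 1 to 12 rows; each row shifts and turns the commanded pose from where the row before left it, along the tool's axes as they then stand; what a row does not reach is not made up. A row lasts 1/10 s, in which the tool goes at most 50 mm and 8.59 degrees, less where a joint would pass 70% of its speed; a pose out of reach is approached as far as the arm can. A call is refused whole if a number of a shift passes 5 or a number of a turn 8.59, either way. A call with a gripper value outside its range is refused whole. The fingers move at their own pace and stop on an object; "squeeze" is the grip in N (left out, the last holds). Time passes only in rows, so rows that do not move let the fingers close. It gives the time, the measured TCP pose, the force and the opening at its end, in the units of the state.
- r.sense(): the state, without advancing time (a new reading comes with each control period).
- r.grab_frame(name): name is "scene" or "side" or "wrist"; returns (picture, depth): 400x640x3 uint8, red, green, blue; 400x640 float32, mm along the optical axis (not along the pixel's ray), 0 where there is no reading.
- r.camera_model(name): a dict with "fx", "fy", "cx", "cy" (pixels), "k1" (the pictures are not rectified: a ray, as slopes to the right and down, at radius r is drawn at 1 + k1 r^2 times it, then the intrinsics apply), "R" (3x3) and "t" (3): a world point X has camera coordinates R X + t; the wrist camera has in their place "hand_eye" (4x4, takes a point from camera to tool coordinates, whose origin is the TCP and whose axes are the flange's). Camera axes: x right, y down, z forward; pixel columns grow to the right and rows downward; lengths in mm; the calibration is good to about 2 mm. A picture is of the moment at which its call begins: read the wrist's pose just before it. camera_model takes no time and is no camera call.
- r.sign_off(): hands the job in, once; it reports no verdict.
Trained networks look in the newest picture that a camera, given by its name, has taken for a name from the list of things; names that differ only in an ending like _2 or _b are one class to them, and where a whole thing is asked for, a point or a joint stands for the part that bears it (a point fixed in the world has none). Each returns a list of dicts, best first, with "confidence" (0 to 1); they miss things now and then, are a little off and sometimes report something else, mostly with a low value. They report only what shows in the picture. A call takes as long as a camera call.
- r.cut_out(query, camera): "mask" (400x640 bool, what is visible of it) and "bbox" ([left, top, right, bottom] in pixels, round what is visible of it).
- r.place_of(query, camera): "location" ([row, column] in pixels: a listed point, or the origin of a listed thing).
The state is a dict: "clock": time; "qpos": joint angles; "qvel": joint speeds; "joint_efforts": joint torques, N m; "eef_pos": TCP position; "tcp_rot": TCP orientation; "contact_force": force on the tool from outside, world axes, zero at the start; "wrist_torque": the same for the moment, N m; "opening": opening from 0.0 (shut) to 1.0 (fully open).
Only numpy, scipy, OpenCV 4.12 (cv2) and the standard library are available. Lean on these libraries where they do the work, as an engineer would, in place of code of your own. Each camera call takes 0.05 s, during which the arm holds its last target. There are 200 camera calls.

### The job

The four hand-held examination lenses have been cleaned and lie in a row on the wire drying rack. Put them back in the storage rack, each lying flat, same way up, on the floor of the dish made for its size (the smallest lens in the smallest dish, and so on up to the largest in the largest). They are glass: set them down, do not drop them, and leave the two eye-drop bottles standing where they are.

Things in the scene. Friction and masses are not known exactly. Their poses are not given: they have to be found in the camera images.
- lens_s: smallest lens: glass in a black metal ring, a plain upright round disc 30 mm in outer diameter and 26 mm high. Origin: centre of its underside; z up along its axis. All four lenses start at random places in one row (78 mm apart) on the drying rack (steel wire grid, 102 x 318 mm, over a white drip tray), undersides 25 mm above the table; at the start y runs along that row, x across it (either side of the row is free for fingers). Weighs about 25 g (hidden, +-30 %).
- lens_m: second smallest lens: the same kind, 38 mm in outer diameter, 24 mm high, about 35 g. Origin and axes as lens_s.
- lens_l: second largest lens: the same kind, 46 mm in outer diameter, 22 mm high, about 45 g. Origin and axes as lens_s.
- lens_xl: largest lens: the same kind, 56 mm in outer diameter, 22 mm high, about 60 g. Origin and axes as lens_s.
- dish_s: smallest dish, for lens_s: shallow round white plastic dish, open on top, 46 mm inner and 52 mm outer diameter; fixed. Origin: centre of its underside, which lies 14 mm above the table; its flat inner floor (grey pad) lies 3 mm and the top of its rim 8 mm above the origin. z up; y along the row of dishes, x across it. The four dishes stand in random order, 82 mm apart, in one row on the grey storage rack, a flat plate 110 x 344 mm.
- dish_m: second smallest dish, for lens_m: 54 mm inner and 60 mm outer diameter; otherwise as dish_s.
- dish_l: second largest dish, for lens_l: 62 mm inner and 68 mm outer diameter; otherwise as dish_s.
- dish_xl: largest dish, for lens_xl: 72 mm inner and 78 mm outer diameter; otherwise as dish_s.
- bottle_a: white eye-drop bottle standing loose: 27 mm in diameter, 66 mm high. Origin: centre of its underside. It stands on the table beside the drying rack, on the far side from the robot, about 110 mm from the row's centre line (other low clutter, at most 16 mm high, lies on the near side). Leave it alone.
- bottle_b: white eye-drop bottle standing loose: 33 mm in diameter, 78 mm high. Origin: centre of its underside. It stands on the table beside the storage rack, on the far side from the robot, about 110 mm from the row's centre line (other low clutter, at most 16 mm high, lies on the near side). Leave it alone.

How it is judged (in metres and radians):
At the end, for the whole second after the job is handed in: Every lens lies flat (within 0.1 rad), same way up, released and at rest (under 0.02 m/s) on the floor of its own dish: its axis within 10 mm of the dish's axis, its underside less than 6 mm above the dish's underside (that is, on the floor and not on the rim) (horizontal distance between lens_s and dish_s below 0.01 m and z of lens_s in the frame of dish_s between 0 and 0.006 m and angle between each of lens_s, lens_m, lens_l, lens_xl's own z axis and vertical below 0.1 rad and linear speed of each of lens_s, lens_m, lens_l, lens_xl below 0.02 m/s and horizontal distance between lens_m and dish_m below 0.01 m and z of lens_m in the frame of dish_m between 0 and 0.006 m and horizontal distance between lens_l and dish_l below 0.01 m and z of lens_l in the frame of dish_l between 0 and 0.006 m and horizontal distance between lens_xl and dish_xl below 0.01 m and z of lens_xl in the frame of dish_xl between 0 and 0.006 m); the robot touches nothing.
It fails at once if a lens is dropped (moves out of the fingers at more than 0.6 m/s, as after a fall of some 18 mm or more) ((linear speed of lens_s above 0.6 m/s and contact force between the fingers and lens_s below 0.05 N) or (linear speed of lens_m above 0.6 m/s and contact force between the fingers and lens_m below 0.05 N) or (linear speed of lens_l above 0.6 m/s and contact force between the fingers and lens_l below 0.05 N) or (linear speed of lens_xl above 0.6 m/s and contact force between the fingers and lens_xl below 0.05 N)).
It fails at once if eye-drop bottle a is shifted by more than 25 mm or tipped by more than 0.35 rad (distance of bottle_a from where it was at the start of the episode above 0.025 m or angle between bottle_a's own z axis and vertical above 0.35 rad).
It fails at once if eye-drop bottle b is shifted by more than 25 mm or tipped by more than 0.35 rad (distance of bottle_b from where it was at the start of the episode above 0.025 m or angle between bottle_b's own z axis and vertical above 0.35 rad).
It also fails if it takes over 109 s, if anything falls off the work surface, if the arm or the gripper's body presses on something with over 40 N, if the wrist force passes 120 N, or if a joint passes its speed limit or range.

## Working session

There is one attempt and no reset: what is moved stays moved. The work goes in short steps, Python scripts to look and compute and a tool call to move; the robot and the scene stay as the last step left them, time stands still between calls to the robot, and variables do not carry over. Pictures are saved under pics/ and viewed, about 12 in all and at most 16, crops included, and the job is handed in when it is done.

Besides the shell and the picture viewer there is one more tool, called after "Request:" as a command line: name --argument value ..., lists and objects as JSON in quotes. move_arm: Moves the arm, as the interface text tells. Its arguments: {"type":"object","properties":{"increments":{"type":"array","items":{"type":"object","properties":{"tx":{"type":"number"},"ty":{"type":"number"},"tz":{"type":"number"},"rx":{"type":"number"},"ry":{"type":"number"},"rz":{"type":"number"},"gripper":{"type":"number"}}}},"squeeze":{"type":"number"}},"required":["increments"]}

```bash
ls; mkdir -p pics
python3 - <<'E'
from rig import r
import cv2,numpy as np
s=r.sense();print({k:np.round(v,3) for k,v in s.items()})
ims=[]
for n in("scene","side"):
    p,d=r.grab_frame(n);ims.append(p);np.save(f'{n}_d.npy',d);np.save(f'{n}_p.npy',p)
    cv2.imwrite(f"pics/{n}0.png",p[:,:,::-1])
    m=r.camera_model(n);print(n,m)
print(r.camera_model("wrist"))
E
```

```text
pics
{'clock': np.float64(0.0), 'qpos': array([-1.258,  0.354,  1.634, -0.   ,  1.155, -0.002]), 'qvel': array([-0.001,  0.   , -0.001,  0.001, -0.002, -0.001]), 'joint_efforts': array([ 2.0000e-03, -6.0524e+01, -3.4207e+01,  0.0000e+00,  9.0000e-03,
       -0.0000e+00]), 'eef_pos': array([ 193.344, -593.851,  230.566]), 'tcp_rot': array([-3.14 ,  0.   ,  0.315]), 'contact_force': array([-0.759, -0.563,  0.726]), 'wrist_torque': array([-0.021,  0.02 ,  0.019]), 'opening': np.float64(1.002)}
scene {'fx': 367.64145112334074, 'fy': 367.64145112334074, 'cx': 320.97917041186605, 'cy': 195.62513598477156, 'k1': -0.012730718574971966, 'R': array([[ 0.68170876,  0.73161865, -0.00270518],
       [ 0.45359838, -0.42554992, -0.78304264],
       [-0.57403979,  0.53257996, -0.62196214]]), 't': array([-377.70115048, -228.5887631 , 1249.09851018])}
side {'fx': 419.16717400292174, 'fy': 419.16717400292174, 'cx': 325.7888093297385, 'cy': 199.52134134339806, 'k1': -0.07064630160226325, 'R': array([[-0.83407101, -0.55161459,  0.00684748],
       [-0.36128876,  0.53682371, -0.76242425],
       [ 0.41688845, -0.63838988, -0.64704125]]), 't': array([483.27121465, 236.6806921 , 765.6425565 ])}
{'fx': 327.39143427715396, 'fy': 327.39143427715396, 'cx': 320.28219003991853, 'cy': 199.99227705189398, 'k1': -0.03637722752951929, 'hand_eye': array([[ 1.22884479e-04, -9.46736245e-01, -3.22010042e-01,
         8.22507864e+01],
       [ 9.99999667e-01, -1.43412227e-04,  8.03260637e-04,
        -6.99180974e-01],
       [-8.06656136e-04, -3.22010034e-01,  9.46735912e-01,
        -1.43043072e+02],
       [ 0.00000000e+00,  0.00000000e+00,  0.00000000e+00,
         1.00000000e+00]])}
```

View pics/scene0.png

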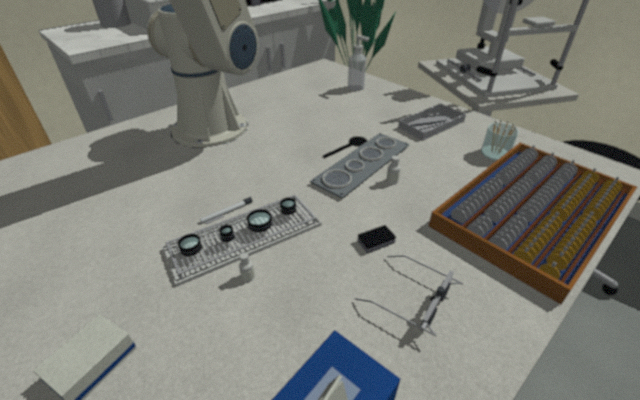

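View pics/side0.png

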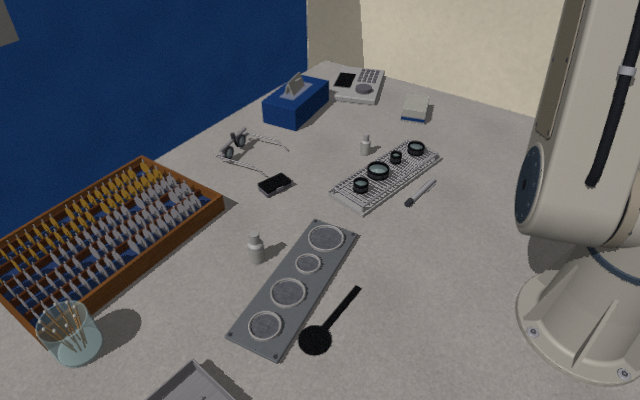

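The scene view shows the drying rack with four lenses (about 190,244 / 227,232 / 260,220 / 288,206) and the storage rack with dishes (about 336,178 to 386,143). The bottles are at 246,270 and 393,172. The side view confirms the same layout.

```bash
cat > h.py <<'E'
from rig import r
import numpy as np, cv2
from scipy.spatial.transform import Rotation as Ro
def pose():
    s=r.sense();T=np.eye(4);T[:3,:3]=Ro.from_euler('xyz',s['tcp_rot']).as_matrix();T[:3,3]=s['eef_pos'];return T
def cam(n,T=None):
    """world-from-camera 4x4"""
    m=r.camera_model(n)
    if n=='wrist': return m,(pose() if T is None else T)@m['hand_eye']
    W=np.eye(4);W[:3,:3]=m['R'].T;W[:3,3]=-m['R'].T@m['t'];return m,W
def rays(n,uv,T=None):
    m,W=cam(n,T)
    p=(np.asarray(uv,float).reshape(-1,2)-[m['cx'],m['cy']])/[m['fx'],m['fy']]
    q=p.copy()
    for _ in range(20): q=p/(1+m['k1']*(q**2).sum(1,keepdims=True))
    return W[:3,3],np.c_[q,np.ones(len(q))]@W[:3,:3].T
def onplane(n,uv,z,T=None):
    o,d=rays(n,uv,T);return o+d*((z-o[2])/d[:,2])[:,None]
def proj(n,X,T=None):
    m,W=cam(n,T);c=(np.atleast_2d(X)-W[:3,3])@W[:3,:3];p=c[:,:2]/c[:,2:]
    return p*(1+m['k1']*(p**2).sum(1,keepdims=True))*[m['fx'],m['fy']]+[m['cx'],m['cy']]
E
python3 - <<'E'
from h import *
for c in("scene","side"):
    for n,z in [('lens_s',25),('lens_m',25),('lens_l',25),('lens_xl',25),('dish_s',14),('dish_m',14),('dish_l',14),('dish_xl',14),('bottle_a',0),('bottle_b',0)]:
        try:
            L=r.place_of(n,c)
        except Exception as e: print(e);continue
        print(c,n,[(round(o['confidence'],2),np.round(onplane(c,o['location'][::-1],z)[0,:2],0).tolist()) for o in L[:3]])
print(r.sense()['clock'])
E
```

```text
scene lens_s [(0.76, [507.0, -239.0]), (0.74, [539.0, -94.0]), (0.65, [485.0, -320.0])]
scene lens_m [(0.76, [507.0, -239.0]), (0.74, [539.0, -94.0]), (0.65, [485.0, -320.0])]
scene lens_l [(0.76, [507.0, -239.0]), (0.74, [539.0, -94.0]), (0.65, [485.0, -320.0])]
scene lens_xl [(0.8, [535.0, -174.0]), (0.19, [498.0, 254.0])]
scene dish_s [(0.69, [512.0, 166.0]), (0.54, [482.0, 344.0]), (0.52, [498.0, 265.0])]
scene dish_m [(0.69, [512.0, 166.0]), (0.54, [482.0, 344.0]), (0.52, [498.0, 265.0])]
scene dish_l [(0.69, [512.0, 166.0]), (0.54, [482.0, 344.0]), (0.52, [498.0, 265.0])]
scene dish_xl [(0.79, [513.0, 96.0])]
scene bottle_a [(0.68, [624.0, -272.0])]
scene bottle_b [(0.68, [624.0, -272.0])]
side lens_s [(0.72, [539.0, -91.0]), (0.56, [525.0, -248.0]), (0.46, [496.0, -333.0])]
side lens_m [(0.72, [539.0, -91.0]), (0.56, [525.0, -248.0]), (0.46, [496.0, -333.0])]
side lens_l [(0.72, [539.0, -91.0]), (0.56, [525.0, -248.0]), (0.46, [496.0, -333.0])]
side lens_xl [(0.59, [535.0, -177.0]), (0.33, [541.0, -95.0])]
side dish_s [(0.9, [510.0, 177.0]), (0.86, [490.0, 334.0]), (0.8, [500.0, 253.0])]
side dish_m [(0.9, [510.0, 177.0]), (0.86, [490.0, 334.0]), (0.8, [500.0, 253.0])]
side dish_l [(0.9, [510.0, 177.0]), (0.86, [490.0, 334.0]), (0.8, [500.0, 253.0])]
side dish_xl [(0.97, [508.0, 94.0]), (0.29, [544.0, -101.0])]
side bottle_a [(0.88, [611.0, 217.0]), (0.69, [631.0, -262.0])]
side bottle_b [(0.88, [611.0, 217.0]), (0.69, [631.0, -262.0])]
1.1
```

Request:
move_arm --increments '[{"tx": 4.07,"ty": -2.63},{"tx": 4.07,"ty": -2.63},{"tx": 4.07,"ty": -2.63},{"tx": 4.07,"ty": -2.63},{"tx": 4.07,"ty": -2.63},{"tx": 4.07,"ty": -2.63},{"tx": 4.07,"ty": -2.63},{"tx": 4.07,"ty": -2.63},{"tx": 4.07,"ty": -2.63},{"tx": 4.07,"ty": -2.63},{"tx": 4.07,"ty": -2.63}]'

```text
invalid input
```

Request:
move_arm --increments '[{"rz": -8.55},{"rz": -8.55},{"rz": -8.55},{"rz": -8.55},{"rz": -8.55},{"rz": -8.55},{"rz": -8.55},{},{}]'

```text
invalid input
```

Run:
```python
from h import *
T=pose();p,d=r.grab_frame('wrist');cv2.imwrite('pics/w1.png',p[:,:,::-1]);np.savez('w1.npz',T=T,p=p,d=d)
print(np.round(T,3),r.sense()['clock'])
for n,z in [('lens_s',25),('lens_xl',25)]:
    for o in r.cut_out(n,'wrist')[:6]:
        m=o['mask'].astype(np.uint8)
        c=max(cv2.findContours(m,0,1)[0],key=cv2.contourArea)
        P=onplane('wrist',c[:,0].astype(float),49,T)[:,:2].astype(np.float32)
        (cx,cy),R=cv2.minEnclosingCircle(P)
        print(n,round(o['confidence'],2),o['bbox'],np.round([cx,cy,2*R],1))
    print([(round(o['confidence'],2),np.round(onplane('wrist',o['location'][::-1],z,T)[0,:2],1).tolist()) for o in r.place_of(n,'wrist')[:5]])
```

```text
[[ 9.51000e-01  3.10000e-01 -0.00000e+00  1.93488e+02]
 [ 3.10000e-01 -9.51000e-01  0.00000e+00 -5.94282e+02]
 [-0.00000e+00 -0.00000e+00 -1.00000e+00  2.31273e+02]
 [ 0.00000e+00  0.00000e+00  0.00000e+00  1.00000e+00]] 1.15
[]
[]
```

View pics/w1.png

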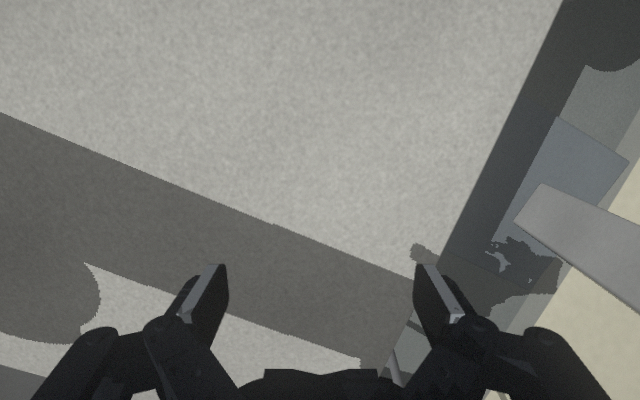

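The fingers take up the lower half of the wrist view, so I'll aim further back. I'll also fill in every field of each row.

Request:
move_arm --increments '[{"tx": 4.12,"ty": -2.29,"tz": 0,"rx": 0,"ry": 0,"rz": 0,"gripper": 1},{"tx": 4.12,"ty": -2.29,"tz": 0,"rx": 0,"ry": 0,"rz": 0,"gripper": 1},{"tx": 4.12,"ty": -2.29,"tz": 0,"rx": 0,"ry": 0,"rz": 0,"gripper": 1},{"tx": 4.12,"ty": -2.29,"tz": 0,"rx": 0,"ry": 0,"rz": 0,"gripper": 1},{"tx": 4.12,"ty": -2.29,"tz": 0,"rx": 0,"ry": 0,"rz": 0,"gripper": 1},{"tx": 4.12,"ty": -2.29,"tz": 0,"rx": 0,"ry": 0,"rz": 0,"gripper": 1},{"tx": 4.12,"ty": -2.29,"tz": 0,"rx": 0,"ry": 0,"rz": 0,"gripper": 1},{"tx": 4.12,"ty": -2.29,"tz": 0,"rx": 0,"ry": 0,"rz": 0,"gripper": 1},{"tx": 4.12,"ty": -2.29,"tz": 0,"rx": 0,"ry": 0,"rz": 0,"gripper": 1},{"tx": 4.12,"ty": -2.29,"tz": 0,"rx": 0,"ry": 0,"rz": 0,"gripper": 1}]' --squeeze 30

```text
clock: 2.35
eef_pos: [515.6, -247.4, 231.5]
tcp_rot: [3.141, -0.0, 0.315]
contact_force: [0.5, -1.0, 0.4]
opening: 1.0
```

Request:
move_arm --increments '[{"tx": 0,"ty": 0,"tz": 0,"rx": 0,"ry": 0,"rz": -8.55,"gripper": 1},{"tx": 0,"ty": 0,"tz": 0,"rx": 0,"ry": 0,"rz": -8.55,"gripper": 1},{"tx": 0,"ty": 0,"tz": 0,"rx": 0,"ry": 0,"rz": -8.55,"gripper": 1},{"tx": 0,"ty": 0,"tz": 0,"rx": 0,"ry": 0,"rz": -8.55,"gripper": 1},{"tx": 0,"ty": 0,"tz": 0,"rx": 0,"ry": 0,"rz": -8.55,"gripper": 1},{"tx": 0,"ty": 0,"tz": 0,"rx": 0,"ry": 0,"rz": -8.55,"gripper": 1},{"tx": 0,"ty": 0,"tz": 0,"rx": 0,"ry": 0,"rz": -8.55,"gripper": 1},{"tx": 0,"ty": 0,"tz": 0,"rx": 0,"ry": 0,"rz": 0,"gripper": 1},{"tx": 0,"ty": 0,"tz": 0,"rx": 0,"ry": 0,"rz": 0,"gripper": 1}]'

```text
clock: 3.25
eef_pos: [514.4, -249.0, 231.3]
tcp_rot: [3.142, 0.0, 1.355]
contact_force: [-0.3, -0.4, 0.6]
opening: 0.999
```

```bash
cat > look.py <<'E'
from h import *
import sys
def look(tag,kind,zt):
    T=pose();p,d=r.grab_frame('wrist');cv2.imwrite(f'pics/{tag}.png',p[:,:,::-1]);np.savez(f'{tag}.npz',T=T,p=p,d=d)
    for n in (kind+'_s',kind+'_xl'):
        for o in r.cut_out(n,'wrist')[:6]:
            m=o['mask'].astype(np.uint8)
            c=max(cv2.findContours(m,0,1)[0],key=cv2.contourArea)
            P=onplane('wrist',c[:,0].astype(float),zt,T)[:,:2].astype(np.float32)
            (cx,cy),R=cv2.minEnclosingCircle(P)
            print(n,round(o['confidence'],2),o['bbox'],np.round([cx,cy,2*R],1))
        print([(round(o['confidence'],2),np.round(onplane('wrist',o['location'][::-1],25 if kind=='lens' else 14,T)[0,:2],1).tolist()) for o in r.place_of(n,'wrist')[:5]])
    print(r.sense()['clock'])
if __name__=='__main__': look(sys.argv[1],sys.argv[2],float(sys.argv[3]))
E
python3 look.py w2 lens 49
```

```text
lens_s 0.81 [309.4, 153.9, 340.7, 186.3] [ 518.2 -244.    33.3]
lens_s 0.8 [298.8, 213.1, 336.5, 257.1] [ 493.7 -314.9   53.5]
lens_s 0.56 [288.9, 0.0, 331.1, 27.2] [536.4 -94.4  37.2]
[(0.9, [517.2, -245.2]), (0.7, [537.6, -90.7]), (0.65, [498.9, -315.1])]
lens_xl 0.78 [287.6, 58.8, 350.7, 119.9] [ 531.2 -168.8   57.9]
[(0.59, [528.2, -166.4])]
3.5
```

View pics/w2.png

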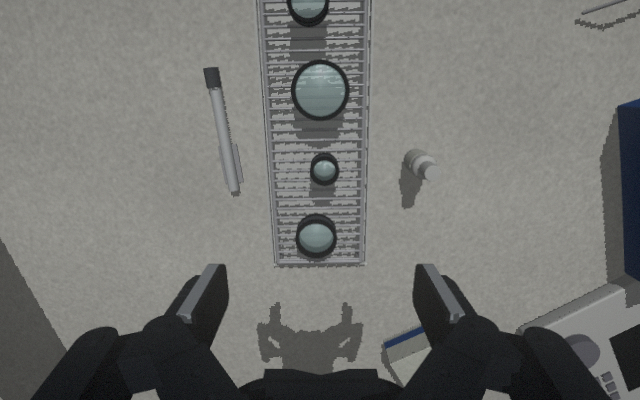

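Wrist view, top to bottom: m (cut off at 308,5), xl (320,90), s (324,170), l (316,237). Now I'll refine the positions with the depth image.

```bash
cat > dep.py <<'E'
from h import *
def world(f):
    D=np.load(f);T=D['T'];d=D['d'];v,u=np.indices(d.shape)
    o,q=rays('wrist',np.c_[u.ravel(),v.ravel()],T)
    z=d.ravel();W=o+q*z[:,None];return W.reshape(400,640,3),d>0
def disc(f,c,D,zmin,zmax):
    W,ok=world(f);s=ok&(np.hypot(W[...,0]-c[0],W[...,1]-c[1])<D/2+10)&(W[...,2]>zmin)&(W[...,2]<zmax)
    P=W[s];(x,y),R=cv2.minEnclosingCircle(P[:,:2].astype(np.float32))
    e=[(np.percentile(P[:,i],1)+np.percentile(P[:,i],99))/2 for i in(0,1)]
    w=[np.percentile(P[:,i],99)-np.percentile(P[:,i],1) for i in(0,1)]
    return len(P),np.round([x,y,2*R],1),np.round(e,1),np.round(w,1),np.round(np.percentile(P[:,2],[5,50,95]),1)
E
python3 - <<'E'
from dep import *
for n,c,D in[('s',(517.5,-245),30),('m',(537,-92),38),('l',(497,-317),46),('xl',(531,-168),56)]:
    for zm in (30,38): print(n,zm,*disc('w2.npz',c,D,zm,60))
W,ok=world('w2.npz');print(np.percentile(W[200:260,40:180,2],[5,50,95]))
E
```

```text
s 30 734 [ 518.6 -245.9   29.8] [ 518.6 -245.4] [27.9 27.4] [38.3 48.3 52.3]
s 38 697 [ 518.6 -245.9   29.8] [ 518.6 -245.5] [27.9 27.4] [42.9 48.6 52.3]
m 30 877 [536.3 -92.8  37.9] [535.9 -98.8] [34.9 21. ] [36.2 45.6 50.2]
m 38 823 [536.3 -92.8  37.9] [535.8 -98.8] [34.7 20.9] [41.5 45.8 50.2]
l 30 1435 [ 492.8 -319.8   46.8] [ 493.5 -319.2] [43.1 44. ] [35.7 43.4 47.8]
l 38 1329 [ 492.8 -319.8   46.8] [ 493.3 -319.3] [42.8 43.9] [39.6 43.6 47.8]
xl 30 2882 [ 530.8 -168.8   56.6] [ 530.8 -168.8] [52.4 52.8] [39.6 43.4 48. ]
xl 38 2873 [ 530.8 -168.8   56.6] [ 530.8 -168.8] [52.4 52.8] [39.6 43.4 48. ]
[-1.0682552   0.15935521  1.38872224]
```

Sizes and order check out to within 1 mm. Next I'll look at the dishes.

Request:
move_arm --increments '[{"tx": 4.2,"ty": -1.04,"tz": -0.49,"rx": 0,"ry": 0,"rz": 0,"gripper": 1},{"tx": 4.2,"ty": -1.04,"tz": -0.49,"rx": 0,"ry": 0,"rz": 0,"gripper": 1},{"tx": 4.2,"ty": -1.04,"tz": -0.49,"rx": 0,"ry": 0,"rz": 0,"gripper": 1},{"tx": 4.2,"ty": -1.04,"tz": -0.49,"rx": 0,"ry": 0,"rz": 0,"gripper": 1},{"tx": 4.2,"ty": -1.04,"tz": -0.49,"rx": 0,"ry": 0,"rz": 0,"gripper": 1},{"tx": 4.2,"ty": -1.04,"tz": -0.49,"rx": 0,"ry": 0,"rz": 0,"gripper": 1},{"tx": 4.2,"ty": -1.04,"tz": -0.49,"rx": 0,"ry": 0,"rz": 0,"gripper": 1},{"tx": 4.2,"ty": -1.04,"tz": -0.49,"rx": 0,"ry": 0,"rz": 0,"gripper": 1},{"tx": 4.2,"ty": -1.04,"tz": -0.49,"rx": 0,"ry": 0,"rz": 0,"gripper": 1},{"tx": 4.2,"ty": -1.04,"tz": -0.49,"rx": 0,"ry": 0,"rz": 0,"gripper": 1}]'

```text
clock: 4.5
eef_pos: [500.5, 185.3, 280.7]
tcp_rot: [3.141, -0.0, 1.358]
contact_force: [1.4, 0.6, -0.6]
opening: 1.0
```

Request:
move_arm --increments '[{"tx": 0,"ty": 0,"tz": 0,"rx": 0,"ry": 0,"rz": -6,"gripper": 1},{"tx": 0,"ty": 0,"tz": 0,"rx": 0,"ry": 0,"rz": -6,"gripper": 1},{"tx": 0,"ty": 0,"tz": 0,"rx": 0,"ry": 0,"rz": -6,"gripper": 1},{"tx": 0,"ty": 0,"tz": 0,"rx": 0,"ry": 0,"rz": 0,"gripper": 1},{"tx": 0,"ty": 0,"tz": 0,"rx": 0,"ry": 0,"rz": 0,"gripper": 1}]'

```text
clock: 5.0
eef_pos: [500.8, 183.5, 280.3]
tcp_rot: [3.142, -0.0, 1.67]
contact_force: [0.3, -0.5, 0.2]
opening: 1.006
```

```bash
python3 look.py w3 dish 22
python3 - <<'E'
from dep import *
W,ok=world('w3.npz')
for c in [(510,96),(511,171),(499,256),(487,338)]:
    s=ok&(np.hypot(W[...,0]-c[0],W[...,1]-c[1])<41)
    print(c,np.round(np.percentile(W[s][:,2],[2,20,50,80,98]),1))
E
```

```text
dish_s 0.88 [308.7, 148.6, 343.3, 188.7] [509.1 172.6  52.2]
dish_s 0.63 [299.1, 70.1, 354.7, 128.4] [499.5 253.4  68.6]
dish_s 0.57 [298.4, 0.0, 353.3, 55.2] [488.6 334.2  62. ]
[(0.96, [488.2, 337.9]), (0.95, [511.4, 173.5]), (0.58, [499.0, 251.9]), (0.49, [524.0, -179.9])]
dish_xl 0.92 [295.9, 200.2, 355.5, 254.8] [517.8  92.2  80.1]
[(0.6, [519.4, 90.4]), (0.55, [539.2, -96.8])]
5.25
(510, 96) [13.4 15.7 17.6 18.6 22.6]
(511, 171) [ 13.7  18.1 356.2 362.5 368.2]
(499, 256) [13.2 14.9 17.6 18.8 23.2]
(487, 338) [13.  14.5 17.3 18.6 23.1]
```

View pics/w3.png

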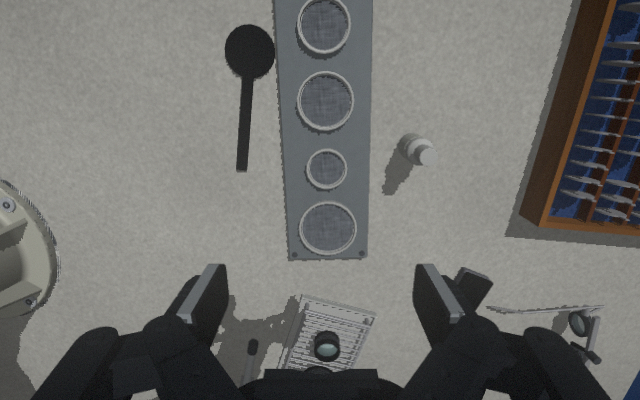

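The storage rack is fully visible: dish xl at (328,228), s (327,168), l (325,100), m (324,26), bottle at (415,148).

Run:
```python
from dep import *
from scipy.optimize import least_squares
W,ok=world('w3.npz');C=[]
for n,c,D in [('xl',(516,91.5),78),('s',(510,172.6),52),('l',(499.5,253),68),('m',(488.5,335),60)]:
    s=ok&(np.hypot(W[...,0]-c[0],W[...,1]-c[1])<D/2+8)&(W[...,2]>19.7)&(W[...,2]<25)
    P=W[s][:,:2]
    f=lambda q:np.hypot(*(P-q[:2]).T)-q[2]
    a=least_squares(f,[*c,D/2],loss='soft_l1',f_scale=1).x
    print(n,len(P),np.round(a[:2],1),'mean diam',round(2*a[2],1),'expect',D-3);C.append(a[:2])
C=np.array(C);print('row spacing',np.round(np.diff(C,axis=0),1),'yaw',np.arctan2(-(C[3]-C[0])[0],(C[3]-C[0])[1]))
```

```text
xl 433 [519.1  91.8] mean diam 74.3 expect 75
s 309 [509.1 172.4] mean diam 47.5 expect 49
l 520 [499.1 253.3] mean diam 64.4 expect 65
m 438 [488.6 334.1] mean diam 56.1 expect 57
row spacing [[-10.   80.6]
 [-10.   80.9]
 [-10.5  80.8]] yaw 0.1250162069232244
```

```bash
cat > plan.py <<'E'
# plan.py yaw x y z : turn first, then shift (tool axes after the turn)
from h import *
import sys
y,X,Y,Z=map(float,sys.argv[1:]);s=r.sense();p=np.array(s['eef_pos']);dy=(y-s['tcp_rot'][2]+np.pi)%(2*np.pi)-np.pi
d=np.array([X,Y,Z])-p;c,q=np.cos(y),np.sin(y)
t=np.array([c*d[0]+q*d[1],q*d[0]-c*d[1],-d[2]])/10
print('rz %.1f deg'%-np.degrees(dy),'t cm',np.round(t,2),'rows>=',int(np.ceil(np.linalg.norm(t)/4.5)),'clock',s['clock'])
E
python3 plan.py 1.38 536.3 -92.8 100
```

```text
rz 16.7 deg t cm [-26.44   8.72  18.03] rows>= 8 clock 5.25
```

Request:
move_arm --increments '[{"tx": 0,"ty": 0,"tz": 0,"rx": 0,"ry": 0,"rz": 8.35,"gripper": 1},{"tx": 0,"ty": 0,"tz": 0,"rx": 0,"ry": 0,"rz": 8.35,"gripper": 1},{"tx": -3.3,"ty": 1.09,"tz": 2.25,"rx": 0,"ry": 0,"rz": 0,"gripper": 1},{"tx": -3.3,"ty": 1.09,"tz": 2.25,"rx": 0,"ry": 0,"rz": 0,"gripper": 1},{"tx": -3.3,"ty": 1.09,"tz": 2.25,"rx": 0,"ry": 0,"rz": 0,"gripper": 1},{"tx": -3.3,"ty": 1.09,"tz": 2.25,"rx": 0,"ry": 0,"rz": 0,"gripper": 1},{"tx": -3.3,"ty": 1.09,"tz": 2.25,"rx": 0,"ry": 0,"rz": 0,"gripper": 1},{"tx": -3.3,"ty": 1.09,"tz": 2.25,"rx": 0,"ry": 0,"rz": 0,"gripper": 1},{"tx": -3.3,"ty": 1.09,"tz": 2.25,"rx": 0,"ry": 0,"rz": 0,"gripper": 1},{"tx": -3.3,"ty": 1.09,"tz": 2.25,"rx": 0,"ry": 0,"rz": 0,"gripper": 1},{"tx": 0,"ty": 0,"tz": 0,"rx": 0,"ry": 0,"rz": 0,"gripper": 1},{"tx": 0,"ty": 0,"tz": 0,"rx": 0,"ry": 0,"rz": 0,"gripper": 1}]'

```text
clock: 6.45
eef_pos: [536.6, -92.8, 99.7]
tcp_rot: [-3.14, -0.0, 1.379]
contact_force: [-0.0, 0.4, 0.2]
opening: 1.004
```

```bash
python3 plan.py 1.38 536.3 -92.8 33
python3 - <<'E'
from h import *
T=pose();p,d=r.grab_frame('wrist');cv2.imwrite('pics/w4.png',p[:,:,::-1]);np.savez('w4.npz',T=T,p=p,d=d)
from dep import *
print(*disc('w4.npz',(536.3,-92.8),38,30,60)); print(proj('wrist',[[536.3,-92.8,49]],T))
E
```

```text
rz -0.0 deg t cm [-0.01 -0.02  6.67] rows>= 2 clock 6.45
2953 [536.8 -90.3  38.8] [536.9 -89.5] [35.4 36.2] [36.7 45.8 49.9]
[[321.44901379 225.40344693]]
```

View pics/w4.png

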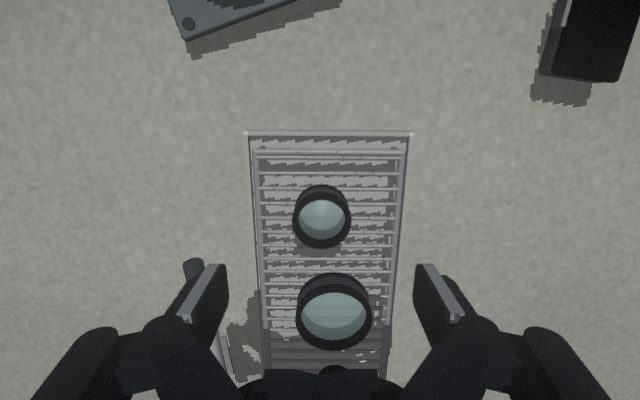

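Lens m is centred between the open fingers (322,217). I'll nudge 2 mm, descend and close.

Request:
move_arm --increments '[{"tx": 0.2,"ty": 0,"tz": 2.7,"rx": 0,"ry": 0,"rz": 0,"gripper": 1},{"tx": 0,"ty": 0,"tz": 2.7,"rx": 0,"ry": 0,"rz": 0,"gripper": 1},{"tx": 0,"ty": 0,"tz": 1.27,"rx": 0,"ry": 0,"rz": 0,"gripper": 1},{"tx": 0,"ty": 0,"tz": 0,"rx": 0,"ry": 0,"rz": 0,"gripper": 0.2},{"tx": 0,"ty": 0,"tz": 0,"rx": 0,"ry": 0,"rz": 0,"gripper": -0.4},{"tx": 0,"ty": 0,"tz": 0,"rx": 0,"ry": 0,"rz": 0,"gripper": -1},{"tx": 0,"ty": 0,"tz": 0,"rx": 0,"ry": 0,"rz": 0,"gripper": -1},{"tx": 0,"ty": 0,"tz": 0,"rx": 0,"ry": 0,"rz": 0,"gripper": -1},{"tx": 0,"ty": 0,"tz": 0,"rx": 0,"ry": 0,"rz": 0,"gripper": -1},{"tx": 0,"ty": 0,"tz": 0,"rx": 0,"ry": 0,"rz": 0,"gripper": -1}]' --squeeze 30

```text
clock: 7.5
eef_pos: [538.3, -90.2, 35.1]
tcp_rot: [3.139, -0.0, 1.382]
contact_force: [-0.9, 1.4, 5.8]
opening: 0.43
```

Request:
move_arm --increments '[{"tx": 0,"ty": 0,"tz": -0.3,"rx": 0,"ry": 0,"rz": 0,"gripper": -1},{"tx": 0,"ty": 0,"tz": -1,"rx": 0,"ry": 0,"rz": 0,"gripper": -1},{"tx": 0,"ty": 0,"tz": -2,"rx": 0,"ry": 0,"rz": 0,"gripper": -1},{"tx": 0,"ty": 0,"tz": -2,"rx": 0,"ry": 0,"rz": 0,"gripper": -1},{"tx": 0,"ty": 0,"tz": -2,"rx": 0,"ry": 0,"rz": 0,"gripper": -1},{"tx": 0,"ty": 0,"tz": 0,"rx": 0,"ry": 0,"rz": 0,"gripper": -1},{"tx": 0,"ty": 0,"tz": 0,"rx": 0,"ry": 0,"rz": 0,"gripper": -1}]'

```text
clock: 8.2
eef_pos: [537.7, -90.3, 107.4]
tcp_rot: [3.14, -0.0, 1.382]
contact_force: [0.4, -0.7, -0.9]
opening: 0.43
```

```bash
python3 - <<'E'
from h import *
T=pose();p,d=r.grab_frame('wrist');cv2.imwrite('pics/w5.png',p[:,:,::-1]);np.savez('w5.npz',T=T,p=p,d=d)
from dep import *
for f in('w4.npz','w5.npz'):
    W,ok=world(f);T=np.load(f)['T'];L=(W-T[:3,3])@T[:3,:3]
    s=ok&(L[...,2]>-60)&(L[...,2]<40)&(abs(L[...,0])<40)&(abs(L[...,1])<70)
    for nm,m in(('left',L[...,1]<-12),('right',L[...,1]>12),('mid',abs(L[...,1])<15)):
        P=L[s&m]
        if len(P): print(f,nm,len(P),'z',np.round(np.percentile(P[:,2],[1,50,90,99,100]),1),'y',np.round(np.percentile(P[:,1],[1,99]),1),'x',np.round(np.percentile(P[:,0],[1,99]),1))
import h
c=p;
E
cat > /dev/null
```

```text
w4.npz left 3737 z [-59.8 -40.9 -22.2 -15.2 -12.9] y [-65.5 -43.2] x [-10.1  13.7]
w4.npz right 3733 z [-59.9 -40.7 -22.2 -15.4 -13.5] y [41.2 63.8] x [-10.1  13.6]
w5.npz left 7494 z [-59.7 -50.2 -13.2   1.9   9.4] y [-52.3 -12.5] x [-11.2  14.1]
w5.npz right 7128 z [-59.7 -51.3 -14.1  -1.3   9.6] y [12.4 50.2] x [-10.7  13.9]
w5.npz mid 5350 z [-15.2 -10.2  -1.7   8.   10.1] y [-14.6  14.6] x [-17.7  18.6]
```

View pics/w5.png

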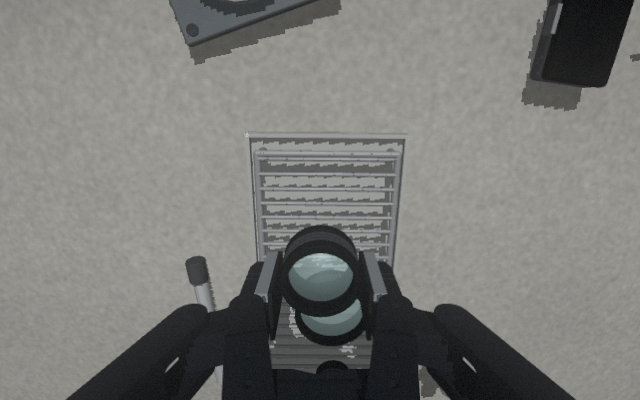

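Lens m is held centred between the pads, underside about 10 mm below the TCP. Taking it to dish m.

```bash
python3 plan.py 1.696 488.6 334.1 60
```

```text
rz -18.0 deg t cm [42.71  0.49  4.66] rows>= 10 clock 8.25
```

Request:
move_arm --increments '[{"tx": 0,"ty": 0,"tz": 0,"rx": 0,"ry": 0,"rz": -6,"gripper": -1},{"tx": 0,"ty": 0,"tz": 0,"rx": 0,"ry": 0,"rz": -6,"gripper": -1},{"tx": 0,"ty": 0,"tz": 0,"rx": 0,"ry": 0,"rz": -6,"gripper": -1},{"tx": 2.27,"ty": 0.05,"tz": 0.26,"rx": 0,"ry": 0,"rz": 0,"gripper": -1},{"tx": 4.27,"ty": 0.05,"tz": 0.44,"rx": 0,"ry": 0,"rz": 0,"gripper": -1},{"tx": 4.27,"ty": 0.05,"tz": 0.44,"rx": 0,"ry": 0,"rz": 0,"gripper": -1},{"tx": 4.27,"ty": 0.05,"tz": 0.44,"rx": 0,"ry": 0,"rz": 0,"gripper": -1},{"tx": 4.27,"ty": 0.05,"tz": 0.44,"rx": 0,"ry": 0,"rz": 0,"gripper": -1},{"tx": 4.27,"ty": 0.05,"tz": 0.44,"rx": 0,"ry": 0,"rz": 0,"gripper": -1},{"tx": 4.27,"ty": 0.05,"tz": 0.44,"rx": 0,"ry": 0,"rz": 0,"gripper": -1},{"tx": 4.27,"ty": 0.05,"tz": 0.44,"rx": 0,"ry": 0,"rz": 0,"gripper": -1},{"tx": 4.27,"ty": 0.05,"tz": 0.44,"rx": 0,"ry": 0,"rz": 0,"gripper": -1}]'

```text
clock: 9.45
eef_pos: [495.1, 273.1, 67.6]
tcp_rot: [-3.14, 0.001, 1.696]
contact_force: [1.8, -0.6, -0.1]
opening: 0.431
```

Request:
move_arm --increments '[{"tx": 4.27,"ty": 0.05,"tz": 0.44,"rx": 0,"ry": 0,"rz": 0,"gripper": -1},{"tx": 2.0,"ty": 0.0,"tz": 0.4,"rx": 0,"ry": 0,"rz": 0,"gripper": -1},{"tx": 0,"ty": 0,"tz": 0,"rx": 0,"ry": 0,"rz": 0,"gripper": -1},{"tx": 0,"ty": 0,"tz": 0,"rx": 0,"ry": 0,"rz": 0,"gripper": -1}]'

```text
clock: 9.85
eef_pos: [487.9, 333.5, 59.3]
tcp_rot: [-3.14, 0.001, 1.697]
contact_force: [-0.4, -0.6, -0.4]
opening: 0.429
```

```bash
python3 plan.py 1.696 488.6 334.1 29
cat > rim.py <<'E'
# rim.py file x y D : refit dish rim from a fresh wrist frame
from dep import *
from scipy.optimize import least_squares
import sys
f=sys.argv[1];c=[float(a) for a in sys.argv[2:4]];D=float(sys.argv[4])
T=pose();p,d=r.grab_frame('wrist');cv2.imwrite(f'pics/{f}.png',p[:,:,::-1]);np.savez(f+'.npz',T=T,p=p,d=d)
W,ok=world(f+'.npz');rr=np.hypot(W[...,0]-c[0],W[...,1]-c[1])
P=W[ok&(rr>D/2-10)&(rr<D/2+10)&(W[...,2]>20)&(W[...,2]<25)][:,:2]
a=least_squares(lambda q:np.hypot(*(P-q[:2]).T)-(D-3)/2,c,loss='soft_l1',f_scale=1).x
print('rim',len(P),np.round(a,1),'span y',np.round([P[:,1].min(),P[:,1].max()]))
E
python3 rim.py w6 488.6 334.1 60
```

```text
rz 0.1 deg t cm [0.05 0.07 3.03] rows>= 1 clock 9.85
rim 1003 [488.5 335.2] span y [316. 365.]
```

View pics/w6.png

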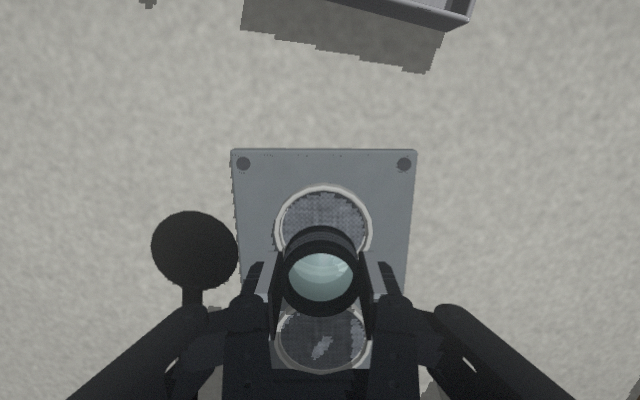

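Lens m hovers over dish m (323,235), with the rim centre about 1.5 mm away. Lowering it.

Request:
move_arm --increments '[{"tx": 0.15,"ty": 0.07,"tz": 1.5,"rx": 0,"ry": 0,"rz": 0,"gripper": -1},{"tx": 0,"ty": 0,"tz": 1.0,"rx": 0,"ry": 0,"rz": 0,"gripper": -1},{"tx": 0,"ty": 0,"tz": 0.5,"rx": 0,"ry": 0,"rz": 0,"gripper": -1},{"tx": 0,"ty": 0,"tz": 0.1,"rx": 0,"ry": 0,"rz": 0,"gripper": -1},{"tx": 0,"ty": 0,"tz": 0,"rx": 0,"ry": 0,"rz": 0,"gripper": -1},{"tx": 0,"ty": 0,"tz": 0,"rx": 0,"ry": 0,"rz": 0,"gripper": -1}]'

```text
clock: 10.5
eef_pos: [489.6, 335.7, 29.6]
tcp_rot: [3.141, -0.0, 1.696]
contact_force: [-0.0, -0.3, -0.4]
opening: 0.429
```

Request:
move_arm --increments '[{"tx": 0,"ty": 0,"tz": 0.05,"rx": 0,"ry": 0,"rz": 0,"gripper": -1},{"tx": 0,"ty": 0,"tz": 0.05,"rx": 0,"ry": 0,"rz": 0,"gripper": -1},{"tx": 0,"ty": 0,"tz": 0,"rx": 0,"ry": 0,"rz": 0,"gripper": -1},{"tx": 0,"ty": 0,"tz": 0,"rx": 0,"ry": 0,"rz": 0,"gripper": -1}]'

```text
clock: 10.9
eef_pos: [489.4, 335.7, 28.5]
tcp_rot: [3.141, -0.0, 1.696]
contact_force: [0.7, 0.3, -0.0]
opening: 0.431
```

Request:
move_arm --increments '[{"tx": 0,"ty": 0,"tz": 0.1,"rx": 0,"ry": 0,"rz": 0,"gripper": -1},{"tx": 0,"ty": 0,"tz": 0.05,"rx": 0,"ry": 0,"rz": 0,"gripper": -1},{"tx": 0,"ty": 0,"tz": 0,"rx": 0,"ry": 0,"rz": 0,"gripper": -1},{"tx": 0,"ty": 0,"tz": 0,"rx": 0,"ry": 0,"rz": 0,"gripper": -1}]'

```text
clock: 11.3
eef_pos: [489.4, 335.7, 27.1]
tcp_rot: [3.142, -0.0, 1.696]
contact_force: [-1.4, -1.0, 4.7]
opening: 0.429
```

Request:
move_arm --increments '[{"tx": 0,"ty": 0,"tz": 0,"rx": 0,"ry": 0,"rz": 0,"gripper": 0.3},{"tx": 0,"ty": 0,"tz": 0,"rx": 0,"ry": 0,"rz": 0,"gripper": 1},{"tx": 0,"ty": 0,"tz": 0,"rx": 0,"ry": 0,"rz": 0,"gripper": 1},{"tx": 0,"ty": 0,"tz": 0,"rx": 0,"ry": 0,"rz": 0,"gripper": 1},{"tx": 0,"ty": 0,"tz": 0,"rx": 0,"ry": 0,"rz": 0,"gripper": 1},{"tx": 0,"ty": 0,"tz": -2,"rx": 0,"ry": 0,"rz": 0,"gripper": 1},{"tx": 0,"ty": 0,"tz": -3,"rx": 0,"ry": 0,"rz": 0,"gripper": 1},{"tx": 0,"ty": 0,"tz": -3,"rx": 0,"ry": 0,"rz": 0,"gripper": 1},{"tx": 0,"ty": 0,"tz": 0,"rx": 0,"ry": 0,"rz": 0,"gripper": 1}]'

```text
clock: 12.2
eef_pos: [491.6, 337.1, 110.8]
tcp_rot: [3.136, -0.003, 1.696]
contact_force: [-0.3, 0.2, 1.1]
opening: 0.996
```

```bash
cat > chk.py <<'E'
# chk.py tag x y D [shot]: fit lens disc near x,y from fresh frame
from dep import *
import sys
f=sys.argv[1];T=pose();p,d=r.grab_frame('wrist');cv2.imwrite(f'pics/{f}.png',p[:,:,::-1]);np.savez(f+'.npz',T=T,p=p,d=d)
x,y,D=map(float,sys.argv[2:5]);print('lens',*disc(f+'.npz',(x,y),D,float(sys.argv[5]),60))
E
python3 chk.py w7 488.6 335 38 30; python3 plan.py 1.38 530.8 -168.8 100
```

```text
lens 2330 [488.4 335.5  38.8] [488.6 336.1] [35.3 36.2] [33.4 38.  42. ]
rz 18.1 deg t cm [-48.85  13.53   0.89] rows>= 12 clock 12.25
```

Lens m sits within 1 mm of its dish axis. Next is xl.

Request:
move_arm --increments '[{"tx": 0,"ty": 0,"tz": 0,"rx": 0,"ry": 0,"rz": 6.03,"gripper": 1},{"tx": 0,"ty": 0,"tz": 0,"rx": 0,"ry": 0,"rz": 6.03,"gripper": 1},{"tx": 0,"ty": 0,"tz": 0,"rx": 0,"ry": 0,"rz": 6.03,"gripper": 1},{"tx": -4.44,"ty": 1.23,"tz": 0.08,"rx": 0,"ry": 0,"rz": 0,"gripper": 1},{"tx": -4.44,"ty": 1.23,"tz": 0.08,"rx": 0,"ry": 0,"rz": 0,"gripper": 1},{"tx": -4.44,"ty": 1.23,"tz": 0.08,"rx": 0,"ry": 0,"rz": 0,"gripper": 1},{"tx": -4.44,"ty": 1.23,"tz": 0.08,"rx": 0,"ry": 0,"rz": 0,"gripper": 1},{"tx": -4.44,"ty": 1.23,"tz": 0.08,"rx": 0,"ry": 0,"rz": 0,"gripper": 1},{"tx": -4.44,"ty": 1.23,"tz": 0.08,"rx": 0,"ry": 0,"rz": 0,"gripper": 1},{"tx": -4.44,"ty": 1.23,"tz": 0.08,"rx": 0,"ry": 0,"rz": 0,"gripper": 1},{"tx": -4.44,"ty": 1.23,"tz": 0.08,"rx": 0,"ry": 0,"rz": 0,"gripper": 1},{"tx": -4.44,"ty": 1.23,"tz": 0.08,"rx": 0,"ry": 0,"rz": 0,"gripper": 1}]'

```text
clock: 13.45
eef_pos: [521.6, -79.5, 98.6]
tcp_rot: [-3.14, 0.0, 1.381]
contact_force: [0.1, 0.1, -0.2]
opening: 0.998
```

Request:
move_arm --increments '[{"tx": -4.44,"ty": 1.23,"tz": 0.08,"rx": 0,"ry": 0,"rz": 0,"gripper": 1},{"tx": -4.45,"ty": 1.23,"tz": 0.08,"rx": 0,"ry": 0,"rz": 0,"gripper": 1},{"tx": 0,"ty": 0,"tz": 0,"rx": 0,"ry": 0,"rz": 0,"gripper": 1},{"tx": 0,"ty": 0,"tz": 0,"rx": 0,"ry": 0,"rz": 0,"gripper": 1},{"tx": 0,"ty": 0,"tz": 0,"rx": 0,"ry": 0,"rz": 0,"gripper": 1}]'

```text
clock: 13.95
eef_pos: [529.0, -168.7, 97.2]
tcp_rot: [-3.14, -0.0, 1.381]
contact_force: [-1.1, 0.6, -0.9]
opening: 0.998
```

```bash
python3 chk.py w8 530.8 -168.8 56 30;python3 plan.py 1.38 530.8 -168.0 29
```

```text
lens 5960 [ 530.8 -168.8   56.7] [ 530.9 -167.6] [52.  53.2] [39.  43.3 47.7]
rz 0.1 deg t cm [0.07 0.15 6.85] rows>= 2 clock 14.0
```

Request:
move_arm --increments '[{"tx": 0.05,"ty": 0.16,"tz": 2.7,"rx": 0,"ry": 0,"rz": 0,"gripper": 1},{"tx": 0,"ty": 0,"tz": 2.7,"rx": 0,"ry": 0,"rz": 0,"gripper": 1},{"tx": 0,"ty": 0,"tz": 1.43,"rx": 0,"ry": 0,"rz": 0,"gripper": 1},{"tx": 0,"ty": 0,"tz": 0,"rx": 0,"ry": 0,"rz": 0,"gripper": 0.4},{"tx": 0,"ty": 0,"tz": 0,"rx": 0,"ry": 0,"rz": 0,"gripper": 0},{"tx": 0,"ty": 0,"tz": 0,"rx": 0,"ry": 0,"rz": 0,"gripper": -1},{"tx": 0,"ty": 0,"tz": 0,"rx": 0,"ry": 0,"rz": 0,"gripper": -1},{"tx": 0,"ty": 0,"tz": 0,"rx": 0,"ry": 0,"rz": 0,"gripper": -1},{"tx": 0,"ty": 0,"tz": 0,"rx": 0,"ry": 0,"rz": 0,"gripper": -1}]'

```text
clock: 14.9
eef_pos: [532.1, -169.6, 30.7]
tcp_rot: [3.14, 0.0, 1.38]
contact_force: [-0.1, 0.3, 6.7]
opening: 0.638
```

Request:
move_arm --increments '[{"tx": 0,"ty": 0,"tz": -0.3,"rx": 0,"ry": 0,"rz": 0,"gripper": -1},{"tx": 0,"ty": 0,"tz": -1,"rx": 0,"ry": 0,"rz": 0,"gripper": -1},{"tx": 0,"ty": 0,"tz": -2,"rx": 0,"ry": 0,"rz": 0,"gripper": -1},{"tx": 0,"ty": 0,"tz": -2,"rx": 0,"ry": 0,"rz": 0,"gripper": -1},{"tx": 0,"ty": 0,"tz": -2,"rx": 0,"ry": 0,"rz": 0,"gripper": -1},{"tx": 0,"ty": 0,"tz": 0,"rx": 0,"ry": 0,"rz": 0,"gripper": -1},{"tx": 0,"ty": 0,"tz": 0,"rx": 0,"ry": 0,"rz": 0,"gripper": -1}]'

```text
clock: 15.6
eef_pos: [531.6, -169.5, 103.2]
tcp_rot: [3.141, 0.0, 1.38]
contact_force: [-0.2, 0.0, -1.1]
opening: 0.639
```

```bash
cat > held.py <<'E'
# held lens in tool frame: x,y middle and z range
from dep import *
import sys
f=sys.argv[1];w=float(sys.argv[2])/2-5
T=pose();p,d=r.grab_frame('wrist');cv2.imwrite(f'pics/{f}.png',p[:,:,::-1]);np.savez(f+'.npz',T=T,p=p,d=d)
W,ok=world(f+'.npz');L=(W-T[:3,3])@T[:3,:3];P=L[ok&(abs(L[...,1])<w)&(abs(L[...,0])<w+12)&(L[...,2]>-28)&(L[...,2]<16)]
print(len(P),'x',np.round(np.percentile(P[:,0],[1,99]),1),'z',np.round(np.percentile(P[:,2],[1,10,50,90,99]),1))
E
python3 held.py w9 56; python3 plan.py 1.696 519 92 60
```

```text
11005 x [-25.7  28. ] z [-17.5 -16.5 -12.4  -8.7   2.9]
rz -18.1 deg t cm [26.08  2.06  4.24] rows>= 6 clock 15.65
```

View pics/w9.png

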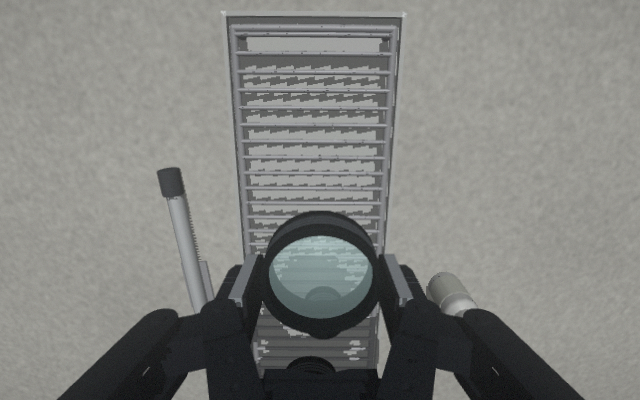

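xl is held level and centred (320,270).

Request:
move_arm --increments '[{"tx": 0,"ty": 0,"tz": 0,"rx": 0,"ry": 0,"rz": -6.03,"gripper": -1},{"tx": 0,"ty": 0,"tz": 0,"rx": 0,"ry": 0,"rz": -6.03,"gripper": -1},{"tx": 0,"ty": 0,"tz": 0,"rx": 0,"ry": 0,"rz": -6.03,"gripper": -1},{"tx": 2.5,"ty": 0.26,"tz": 0.5,"rx": 0,"ry": 0,"rz": 0,"gripper": -1},{"tx": 4.2,"ty": 0.36,"tz": 0.7,"rx": 0,"ry": 0,"rz": 0,"gripper": -1},{"tx": 4.2,"ty": 0.36,"tz": 0.7,"rx": 0,"ry": 0,"rz": 0,"gripper": -1},{"tx": 4.2,"ty": 0.36,"tz": 0.7,"rx": 0,"ry": 0,"rz": 0,"gripper": -1},{"tx": 4.2,"ty": 0.36,"tz": 0.7,"rx": 0,"ry": 0,"rz": 0,"gripper": -1},{"tx": 4.2,"ty": 0.36,"tz": 0.7,"rx": 0,"ry": 0,"rz": 0,"gripper": -1},{"tx": 2.5,"ty": 0,"tz": 0.2,"rx": 0,"ry": 0,"rz": 0,"gripper": -1},{"tx": 0,"ty": 0,"tz": 0,"rx": 0,"ry": 0,"rz": 0,"gripper": -1},{"tx": 0,"ty": 0,"tz": 0,"rx": 0,"ry": 0,"rz": 0,"gripper": -1}]'

```text
clock: 16.85
eef_pos: [518.6, 91.3, 59.8]
tcp_rot: [-3.14, 0.0, 1.698]
contact_force: [0.4, 1.0, -0.5]
opening: 0.637
```

```bash
python3 rim.py w10 519 92 78; python3 plan.py 1.696 519 91 25
```

```text
rim 1183 [518.8  90.8] span y [ 72. 130.]
rz 0.0 deg t cm [0.03 0.02 3.51] rows>= 1 clock 16.9
```

Request:
move_arm --increments '[{"tx": -0.05,"ty": 0,"tz": 1.5,"rx": 0,"ry": 0,"rz": 0,"gripper": -1},{"tx": 0,"ty": 0,"tz": 1.2,"rx": 0,"ry": 0,"rz": 0,"gripper": -1},{"tx": 0,"ty": 0,"tz": 0.6,"rx": 0,"ry": 0,"rz": 0,"gripper": -1},{"tx": 0,"ty": 0,"tz": 0.2,"rx": 0,"ry": 0,"rz": 0,"gripper": -1},{"tx": 0,"ty": 0,"tz": 0.1,"rx": 0,"ry": 0,"rz": 0,"gripper": -1},{"tx": 0,"ty": 0,"tz": 0,"rx": 0,"ry": 0,"rz": 0,"gripper": -1},{"tx": 0,"ty": 0,"tz": 0,"rx": 0,"ry": 0,"rz": 0,"gripper": -1}]'

```text
clock: 17.6
eef_pos: [519.7, 90.6, 25.1]
tcp_rot: [3.141, -0.0, 1.696]
contact_force: [0.7, -0.4, -0.8]
opening: 0.642
```

Request:
move_arm --increments '[{"tx": 0,"ty": 0,"tz": 0.1,"rx": 0,"ry": 0,"rz": 0,"gripper": -1},{"tx": 0,"ty": 0,"tz": 0,"rx": 0,"ry": 0,"rz": 0,"gripper": -1},{"tx": 0,"ty": 0,"tz": 0,"rx": 0,"ry": 0,"rz": 0,"gripper": -1}]'

```text
clock: 17.9
eef_pos: [519.5, 90.7, 23.9]
tcp_rot: [3.141, -0.0, 1.696]
contact_force: [-0.2, -0.3, -1.3]
opening: 0.639
```

Request:
move_arm --increments '[{"tx": 0,"ty": 0,"tz": 0.1,"rx": 0,"ry": 0,"rz": 0,"gripper": -1},{"tx": 0,"ty": 0,"tz": 0.05,"rx": 0,"ry": 0,"rz": 0,"gripper": -1},{"tx": 0,"ty": 0,"tz": 0,"rx": 0,"ry": 0,"rz": 0,"gripper": -1},{"tx": 0,"ty": 0,"tz": 0,"rx": 0,"ry": 0,"rz": 0,"gripper": -1}]'

```text
clock: 18.3
eef_pos: [519.5, 90.6, 22.6]
tcp_rot: [3.141, -0.0, 1.696]
contact_force: [-1.6, -1.2, 4.7]
opening: 0.642
```

Contact as expected, so I'll release.

Request:
move_arm --increments '[{"tx": 0,"ty": 0,"tz": 0,"rx": 0,"ry": 0,"rz": 0,"gripper": 0.5},{"tx": 0,"ty": 0,"tz": 0,"rx": 0,"ry": 0,"rz": 0,"gripper": 1},{"tx": 0,"ty": 0,"tz": 0,"rx": 0,"ry": 0,"rz": 0,"gripper": 1},{"tx": 0,"ty": 0,"tz": 0,"rx": 0,"ry": 0,"rz": 0,"gripper": 1},{"tx": 0,"ty": 0,"tz": 0,"rx": 0,"ry": 0,"rz": 0,"gripper": 1},{"tx": 0,"ty": 0,"tz": -2,"rx": 0,"ry": 0,"rz": 0,"gripper": 1},{"tx": 0,"ty": 0,"tz": -3,"rx": 0,"ry": 0,"rz": 0,"gripper": 1},{"tx": 0,"ty": 0,"tz": -3,"rx": 0,"ry": 0,"rz": 0,"gripper": 1},{"tx": 0,"ty": 0,"tz": 0,"rx": 0,"ry": 0,"rz": 0,"gripper": 1}]'

```text
clock: 19.2
eef_pos: [521.9, 91.0, 105.8]
tcp_rot: [3.136, -0.0, 1.696]
contact_force: [0.7, 0.5, 0.2]
opening: 0.996
```

```bash
python3 chk.py w11 519 91 56 28; python3 plan.py 1.38 518.6 -245.5 100
```

```text
lens 5039 [518.8  91.   56.5] [518.6  91.9] [52.  53.3] [31.5 35.4 39.8]
rz 18.1 deg t cm [-33.07   6.16   0.41] rows>= 8 clock 19.25
```

xl is in place within 1 mm. Next is lens s.

Request:
move_arm --increments '[{"tx": 0,"ty": 0,"tz": 0,"rx": 0,"ry": 0,"rz": 6.03,"gripper": 1},{"tx": 0,"ty": 0,"tz": 0,"rx": 0,"ry": 0,"rz": 6.03,"gripper": 1},{"tx": 0,"ty": 0,"tz": 0,"rx": 0,"ry": 0,"rz": 6.03,"gripper": 1},{"tx": -4.13,"ty": 0.79,"tz": 0,"rx": 0,"ry": 0,"rz": 0,"gripper": 1},{"tx": -4.13,"ty": 0.79,"tz": 0,"rx": 0,"ry": 0,"rz": 0,"gripper": 1},{"tx": -4.13,"ty": 0.79,"tz": 0,"rx": 0,"ry": 0,"rz": 0,"gripper": 1},{"tx": -4.13,"ty": 0.79,"tz": 0,"rx": 0,"ry": 0,"rz": 0,"gripper": 1},{"tx": -4.13,"ty": 0.79,"tz": 0,"rx": 0,"ry": 0,"rz": 0,"gripper": 1},{"tx": -4.13,"ty": 0.79,"tz": 0,"rx": 0,"ry": 0,"rz": 0,"gripper": 1},{"tx": -4.13,"ty": 0.79,"tz": 0,"rx": 0,"ry": 0,"rz": 0,"gripper": 1},{"tx": -4.13,"ty": 0.79,"tz": 0,"rx": 0,"ry": 0,"rz": 0,"gripper": 1}]'

```text
clock: 20.35
eef_pos: [518.1, -247.3, 101.0]
tcp_rot: [-3.14, -0.001, 1.38]
contact_force: [0.8, -0.2, 0.4]
opening: 0.996
```

Request:
move_arm --increments '[{"tx": 0,"ty": 0,"tz": 0,"rx": 0,"ry": 0,"rz": 0,"gripper": 1},{"tx": 0,"ty": 0,"tz": 0,"rx": 0,"ry": 0,"rz": 0,"gripper": 1},{"tx": 0,"ty": 0,"tz": 0,"rx": 0,"ry": 0,"rz": 0,"gripper": 1}]'

```text
clock: 20.65
eef_pos: [518.3, -244.8, 101.3]
tcp_rot: [-3.14, -0.001, 1.381]
contact_force: [0.2, -0.4, 0.2]
opening: 1.0
```

```bash
python3 chk.py w12 518.6 -245.5 30 30; python3 plan.py 1.38 518.6 -245.3 33
```

```text
lens 1960 [ 518.3 -245.5   30.5] [ 518.5 -244.9] [28.1 28.3] [35.5 48.  52. ]
rz 0.1 deg t cm [-0.07  0.02  6.86] rows>= 2 clock 20.7
```

Request:
move_arm --increments '[{"tx": -0.06,"ty": 0.02,"tz": 2.7,"rx": 0,"ry": 0,"rz": 0,"gripper": 1},{"tx": 0,"ty": 0,"tz": 2.7,"rx": 0,"ry": 0,"rz": 0,"gripper": 1},{"tx": 0,"ty": 0,"tz": 1.43,"rx": 0,"ry": 0,"rz": 0,"gripper": 1},{"tx": 0,"ty": 0,"tz": 0,"rx": 0,"ry": 0,"rz": 0,"gripper": 0.2},{"tx": 0,"ty": 0,"tz": 0,"rx": 0,"ry": 0,"rz": 0,"gripper": -0.4},{"tx": 0,"ty": 0,"tz": 0,"rx": 0,"ry": 0,"rz": 0,"gripper": -1},{"tx": 0,"ty": 0,"tz": 0,"rx": 0,"ry": 0,"rz": 0,"gripper": -1},{"tx": 0,"ty": 0,"tz": 0,"rx": 0,"ry": 0,"rz": 0,"gripper": -1},{"tx": 0,"ty": 0,"tz": 0,"rx": 0,"ry": 0,"rz": 0,"gripper": -1},{"tx": 0,"ty": 0,"tz": 0,"rx": 0,"ry": 0,"rz": 0,"gripper": -1}]'

```text
clock: 21.7
eef_pos: [519.9, -246.7, 35.3]
tcp_rot: [3.14, 0.0, 1.38]
contact_force: [0.0, 1.1, 6.3]
opening: 0.339
```

Request:
move_arm --increments '[{"tx": 0,"ty": 0,"tz": -0.3,"rx": 0,"ry": 0,"rz": 0,"gripper": -1},{"tx": 0,"ty": 0,"tz": -1,"rx": 0,"ry": 0,"rz": 0,"gripper": -1},{"tx": 0,"ty": 0,"tz": -2,"rx": 0,"ry": 0,"rz": 0,"gripper": -1},{"tx": 0,"ty": 0,"tz": -2,"rx": 0,"ry": 0,"rz": 0,"gripper": -1},{"tx": 0,"ty": 0,"tz": -2,"rx": 0,"ry": 0,"rz": 0,"gripper": -1},{"tx": 0,"ty": 0,"tz": 0,"rx": 0,"ry": 0,"rz": 0,"gripper": -1},{"tx": 0,"ty": 0,"tz": 0,"rx": 0,"ry": 0,"rz": 0,"gripper": -1}]'

```text
clock: 22.4
eef_pos: [519.4, -246.6, 107.7]
tcp_rot: [3.14, 0.0, 1.38]
contact_force: [-0.6, 1.0, -1.0]
opening: 0.337
```

```bash
python3 held.py w13 30; python3 plan.py 1.696 509.1 172.4 75
```

```text
3262 x [-13.   15.7] z [-16.9 -16.1 -12.1  -0.2   8.2]
rz -18.1 deg t cm [41.67  4.26  3.2 ] rows>= 10 clock 22.45
```

View pics/w13.png

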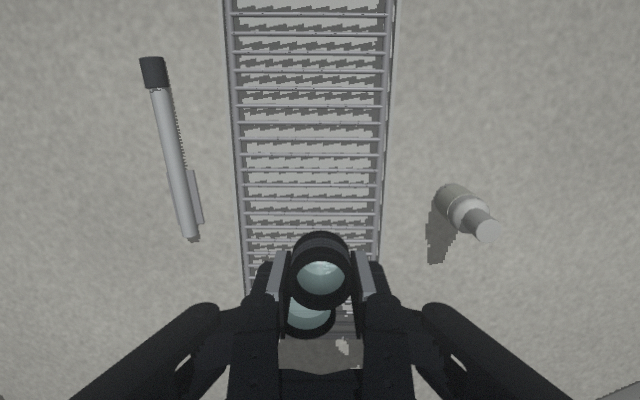

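s is held level and centred (320,270). Bottle a is untouched at (465,215).

Request:
move_arm --increments '[{"tx": 0,"ty": 0,"tz": 0,"rx": 0,"ry": 0,"rz": -6.03,"gripper": -1},{"tx": 0,"ty": 0,"tz": 0,"rx": 0,"ry": 0,"rz": -6.03,"gripper": -1},{"tx": 0,"ty": 0,"tz": 0,"rx": 0,"ry": 0,"rz": -6.03,"gripper": -1},{"tx": 2.3,"ty": 0.26,"tz": 0.2,"rx": 0,"ry": 0,"rz": 0,"gripper": -1},{"tx": 4.6,"ty": 0.48,"tz": 0.35,"rx": 0,"ry": 0,"rz": 0,"gripper": -1},{"tx": 4.6,"ty": 0.48,"tz": 0.35,"rx": 0,"ry": 0,"rz": 0,"gripper": -1},{"tx": 4.6,"ty": 0.48,"tz": 0.35,"rx": 0,"ry": 0,"rz": 0,"gripper": -1},{"tx": 4.6,"ty": 0.48,"tz": 0.35,"rx": 0,"ry": 0,"rz": 0,"gripper": -1},{"tx": 4.6,"ty": 0.48,"tz": 0.35,"rx": 0,"ry": 0,"rz": 0,"gripper": -1},{"tx": 4.6,"ty": 0.48,"tz": 0.35,"rx": 0,"ry": 0,"rz": 0,"gripper": -1},{"tx": 4.6,"ty": 0.48,"tz": 0.35,"rx": 0,"ry": 0,"rz": 0,"gripper": -1},{"tx": 4.6,"ty": 0.48,"tz": 0.35,"rx": 0,"ry": 0,"rz": 0,"gripper": -1}]'

```text
clock: 23.65
eef_pos: [509.8, 148.3, 76.0]
tcp_rot: [-3.14, 0.0, 1.696]
contact_force: [0.7, 1.4, 0.1]
opening: 0.336
```

Request:
move_arm --increments '[{"tx": 2.4,"ty": 0.2,"tz": 0.2,"rx": 0,"ry": 0,"rz": 0,"gripper": -1},{"tx": 0,"ty": 0,"tz": 0,"rx": 0,"ry": 0,"rz": 0,"gripper": -1},{"tx": 0,"ty": 0,"tz": 0,"rx": 0,"ry": 0,"rz": 0,"gripper": -1}]'

```text
clock: 23.95
eef_pos: [509.0, 170.6, 74.1]
tcp_rot: [-3.14, 0.001, 1.698]
contact_force: [-0.3, -0.2, -0.2]
opening: 0.341
```

```bash
python3 rim.py w14 509.1 172.4 52; python3 plan.py 1.696 509.1 171 30
```

```text
rim 840 [508.7 172.6] span y [153. 199.]
rz 0.0 deg t cm [0.1  0.   4.43] rows>= 1 clock 24.0
```

Request:
move_arm --increments '[{"tx": 0.05,"ty": 0,"tz": 2.0,"rx": 0,"ry": 0,"rz": 0,"gripper": -1},{"tx": 0,"ty": 0,"tz": 1.5,"rx": 0,"ry": 0,"rz": 0,"gripper": -1},{"tx": 0,"ty": 0,"tz": 0.8,"rx": 0,"ry": 0,"rz": 0,"gripper": -1},{"tx": 0,"ty": 0,"tz": 0.2,"rx": 0,"ry": 0,"rz": 0,"gripper": -1},{"tx": 0,"ty": 0,"tz": 0.1,"rx": 0,"ry": 0,"rz": 0,"gripper": -1},{"tx": 0,"ty": 0,"tz": 0,"rx": 0,"ry": 0,"rz": 0,"gripper": -1},{"tx": 0,"ty": 0,"tz": 0,"rx": 0,"ry": 0,"rz": 0,"gripper": -1}]'

```text
clock: 24.7
eef_pos: [510.2, 171.2, 29.5]
tcp_rot: [3.141, -0.0, 1.696]
contact_force: [-0.1, -0.0, 0.2]
opening: 0.332
```

Request:
move_arm --increments '[{"tx": 0,"ty": 0,"tz": 0.1,"rx": 0,"ry": 0,"rz": 0,"gripper": -1},{"tx": 0,"ty": 0,"tz": 0.03,"rx": 0,"ry": 0,"rz": 0,"gripper": -1},{"tx": 0,"ty": 0,"tz": 0,"rx": 0,"ry": 0,"rz": 0,"gripper": -1},{"tx": 0,"ty": 0,"tz": 0,"rx": 0,"ry": 0,"rz": 0,"gripper": -1}]'

```text
clock: 25.1
eef_pos: [509.8, 171.2, 27.7]
tcp_rot: [3.142, 0.0, 1.696]
contact_force: [-0.6, 0.2, -0.6]
opening: 0.334
```

Request:
move_arm --increments '[{"tx": 0,"ty": 0,"tz": 0.05,"rx": 0,"ry": 0,"rz": 0,"gripper": -1},{"tx": 0,"ty": 0,"tz": 0.05,"rx": 0,"ry": 0,"rz": 0,"gripper": -1},{"tx": 0,"ty": 0,"tz": 0,"rx": 0,"ry": 0,"rz": 0,"gripper": -1},{"tx": 0,"ty": 0,"tz": 0,"rx": 0,"ry": 0,"rz": 0,"gripper": -1}]'

```text
clock: 25.5
eef_pos: [509.9, 171.3, 27.3]
tcp_rot: [3.141, -0.0, 1.696]
contact_force: [-2.9, -1.4, 7.5]
opening: 0.337
```

Request:
move_arm --increments '[{"tx": 0,"ty": 0,"tz": -0.05,"rx": 0,"ry": 0,"rz": 0,"gripper": -0.1},{"tx": 0,"ty": 0,"tz": 0,"rx": 0,"ry": 0,"rz": 0,"gripper": 0.5},{"tx": 0,"ty": 0,"tz": 0,"rx": 0,"ry": 0,"rz": 0,"gripper": 1},{"tx": 0,"ty": 0,"tz": 0,"rx": 0,"ry": 0,"rz": 0,"gripper": 1},{"tx": 0,"ty": 0,"tz": 0,"rx": 0,"ry": 0,"rz": 0,"gripper": 1},{"tx": 0,"ty": 0,"tz": -2,"rx": 0,"ry": 0,"rz": 0,"gripper": 1},{"tx": 0,"ty": 0,"tz": -3,"rx": 0,"ry": 0,"rz": 0,"gripper": 1},{"tx": 0,"ty": 0,"tz": -3,"rx": 0,"ry": 0,"rz": 0,"gripper": 1},{"tx": 0,"ty": 0,"tz": 0,"rx": 0,"ry": 0,"rz": 0,"gripper": 1}]'

```text
clock: 26.4
eef_pos: [512.2, 172.0, 110.7]
tcp_rot: [3.136, -0.001, 1.696]
contact_force: [-0.1, -0.1, 0.5]
opening: 1.002
```

```bash
python3 chk.py w15 509 172.4 30 32; python3 plan.py 1.38 493 -319.5 100
```

```text
lens 1522 [508.9 172.3  30.4] [508.8 172.7] [27.9 28.3] [35.2 40.5 44. ]
rz 18.1 deg t cm [-48.57   7.53   0.9 ] rows>= 11 clock 26.45
```

s is in place. Last is lens l.

Request:
move_arm --increments '[{"tx": 0,"ty": 0,"tz": 0,"rx": 0,"ry": 0,"rz": 6.03,"gripper": 1},{"tx": 0,"ty": 0,"tz": 0,"rx": 0,"ry": 0,"rz": 6.03,"gripper": 1},{"tx": 0,"ty": 0,"tz": 0,"rx": 0,"ry": 0,"rz": 6.03,"gripper": 1},{"tx": -4.42,"ty": 0.7,"tz": 0,"rx": 0,"ry": 0,"rz": 0,"gripper": 1},{"tx": -4.42,"ty": 0.7,"tz": 0,"rx": 0,"ry": 0,"rz": 0,"gripper": 1},{"tx": -4.42,"ty": 0.7,"tz": 0,"rx": 0,"ry": 0,"rz": 0,"gripper": 1},{"tx": -4.42,"ty": 0.7,"tz": 0,"rx": 0,"ry": 0,"rz": 0,"gripper": 1},{"tx": -4.42,"ty": 0.7,"tz": 0,"rx": 0,"ry": 0,"rz": 0,"gripper": 1},{"tx": -4.42,"ty": 0.7,"tz": 0,"rx": 0,"ry": 0,"rz": 0,"gripper": 1},{"tx": -4.42,"ty": 0.7,"tz": 0,"rx": 0,"ry": 0,"rz": 0,"gripper": 1},{"tx": -4.42,"ty": 0.7,"tz": 0,"rx": 0,"ry": 0,"rz": 0,"gripper": 1},{"tx": -4.42,"ty": 0.7,"tz": 0,"rx": 0,"ry": 0,"rz": 0,"gripper": 1}]'

```text
clock: 27.65
eef_pos: [495.3, -232.9, 106.0]
tcp_rot: [-3.14, -0.0, 1.38]
contact_force: [0.2, 0.6, -0.4]
opening: 0.998
```

Request:
move_arm --increments '[{"tx": -4.42,"ty": 0.7,"tz": 0,"rx": 0,"ry": 0,"rz": 0,"gripper": 1},{"tx": -4.42,"ty": 0.7,"tz": 0,"rx": 0,"ry": 0,"rz": 0,"gripper": 1},{"tx": 0,"ty": 0,"tz": 0,"rx": 0,"ry": 0,"rz": 0,"gripper": 1},{"tx": 0,"ty": 0,"tz": 0,"rx": 0,"ry": 0,"rz": 0,"gripper": 1},{"tx": 0,"ty": 0,"tz": 0,"rx": 0,"ry": 0,"rz": 0,"gripper": 1}]'

```text
clock: 28.15
eef_pos: [492.7, -319.6, 106.2]
tcp_rot: [-3.14, -0.001, 1.381]
contact_force: [0.2, 0.2, 0.0]
opening: 1.002
```

```bash
python3 chk.py w16 493 -319.5 46 30; python3 plan.py 1.38 493.4 -319.5 31
```

```text
lens 3807 [ 492.8 -320.    46.4] [ 492.9 -319.2] [42.9 43.6] [38.1 43.5 47.9]
rz 0.1 deg t cm [-0.    0.05  7.54] rows>= 2 clock 28.2
```

Request:
move_arm --increments '[{"tx": 0,"ty": 0,"tz": 3,"rx": 0,"ry": 0,"rz": 0,"gripper": 1},{"tx": 0,"ty": 0,"tz": 3,"rx": 0,"ry": 0,"rz": 0,"gripper": 1},{"tx": 0,"ty": 0,"tz": 1.55,"rx": 0,"ry": 0,"rz": 0,"gripper": 1},{"tx": 0,"ty": 0,"tz": 0,"rx": 0,"ry": 0,"rz": 0,"gripper": 0.3},{"tx": 0,"ty": 0,"tz": 0,"rx": 0,"ry": 0,"rz": 0,"gripper": -0.2},{"tx": 0,"ty": 0,"tz": 0,"rx": 0,"ry": 0,"rz": 0,"gripper": -1},{"tx": 0,"ty": 0,"tz": 0,"rx": 0,"ry": 0,"rz": 0,"gripper": -1},{"tx": 0,"ty": 0,"tz": 0,"rx": 0,"ry": 0,"rz": 0,"gripper": -1},{"tx": 0,"ty": 0,"tz": 0,"rx": 0,"ry": 0,"rz": 0,"gripper": -1},{"tx": 0,"ty": 0,"tz": 0,"rx": 0,"ry": 0,"rz": 0,"gripper": -1}]'

```text
clock: 29.2
eef_pos: [494.5, -321.2, 33.2]
tcp_rot: [3.139, 0.001, 1.38]
contact_force: [1.0, 2.7, 7.1]
opening: 0.52
```

Request:
move_arm --increments '[{"tx": 0,"ty": 0,"tz": -0.3,"rx": 0,"ry": 0,"rz": 0,"gripper": -1},{"tx": 0,"ty": 0,"tz": -1,"rx": 0,"ry": 0,"rz": 0,"gripper": -1},{"tx": 0,"ty": 0,"tz": -2,"rx": 0,"ry": 0,"rz": 0,"gripper": -1},{"tx": 0,"ty": 0,"tz": -2,"rx": 0,"ry": 0,"rz": 0,"gripper": -1},{"tx": 0,"ty": 0,"tz": -2,"rx": 0,"ry": 0,"rz": 0,"gripper": -1},{"tx": 0,"ty": 0,"tz": 0,"rx": 0,"ry": 0,"rz": 0,"gripper": -1},{"tx": 0,"ty": 0,"tz": 0,"rx": 0,"ry": 0,"rz": 0,"gripper": -1}]'

```text
clock: 29.9
eef_pos: [493.6, -321.0, 105.3]
tcp_rot: [3.14, 0.001, 1.38]
contact_force: [0.1, 0.7, -0.6]
opening: 0.523
```

```bash
python3 held.py w17 46; python3 plan.py 1.696 499.1 253.3 75
```

```text
7272 x [-20.5  23.4] z [-15.  -14.1 -10.   -4.5   5.8]
rz -18.1 deg t cm [56.87  7.76  2.95] rows>= 13 clock 29.95
```

Request:
move_arm --increments '[{"tx": 0,"ty": 0,"tz": 0,"rx": 0,"ry": 0,"rz": -6.03,"gripper": -1},{"tx": 0,"ty": 0,"tz": 0,"rx": 0,"ry": 0,"rz": -6.03,"gripper": -1},{"tx": 0,"ty": 0,"tz": 0,"rx": 0,"ry": 0,"rz": -6.03,"gripper": -1},{"tx": 2.15,"ty": 0.2,"tz": 0,"rx": 0,"ry": 0,"rz": 0,"gripper": -1},{"tx": 4.4,"ty": 0.62,"tz": 0.24,"rx": 0,"ry": 0,"rz": 0,"gripper": -1},{"tx": 4.4,"ty": 0.62,"tz": 0.24,"rx": 0,"ry": 0,"rz": 0,"gripper": -1},{"tx": 4.4,"ty": 0.62,"tz": 0.24,"rx": 0,"ry": 0,"rz": 0,"gripper": -1},{"tx": 4.4,"ty": 0.62,"tz": 0.24,"rx": 0,"ry": 0,"rz": 0,"gripper": -1},{"tx": 4.4,"ty": 0.62,"tz": 0.24,"rx": 0,"ry": 0,"rz": 0,"gripper": -1},{"tx": 4.4,"ty": 0.62,"tz": 0.24,"rx": 0,"ry": 0,"rz": 0,"gripper": -1},{"tx": 4.4,"ty": 0.62,"tz": 0.24,"rx": 0,"ry": 0,"rz": 0,"gripper": -1},{"tx": 4.4,"ty": 0.62,"tz": 0.24,"rx": 0,"ry": 0,"rz": 0,"gripper": -1}]'

```text
clock: 31.15
eef_pos: [496.9, 57.9, 84.5]
tcp_rot: [-3.14, 0.0, 1.696]
contact_force: [0.3, -0.0, -0.2]
opening: 0.517
```

Request:
move_arm --increments '[{"tx": 4.4,"ty": 0.62,"tz": 0.24,"rx": 0,"ry": 0,"rz": 0,"gripper": -1},{"tx": 4.4,"ty": 0.62,"tz": 0.24,"rx": 0,"ry": 0,"rz": 0,"gripper": -1},{"tx": 4.4,"ty": 0.62,"tz": 0.24,"rx": 0,"ry": 0,"rz": 0,"gripper": -1},{"tx": 4.4,"ty": 0.62,"tz": 0.24,"rx": 0,"ry": 0,"rz": 0,"gripper": -1},{"tx": 1.8,"ty": 0.12,"tz": 0.05,"rx": 0,"ry": 0,"rz": 0,"gripper": -1},{"tx": 0,"ty": 0,"tz": 0,"rx": 0,"ry": 0,"rz": 0,"gripper": -1},{"tx": 0,"ty": 0,"tz": 0,"rx": 0,"ry": 0,"rz": 0,"gripper": -1}]'

```text
clock: 31.85
eef_pos: [498.5, 251.5, 74.4]
tcp_rot: [-3.14, 0.001, 1.697]
contact_force: [0.2, -0.2, -0.5]
opening: 0.523
```

```bash
python3 rim.py w18 499.1 253.3 68; python3 plan.py 1.696 499 252 28
```

```text
rim 940 [498.7 253.6] span y [235. 287.]
rz 0.0 deg t cm [0.1  0.04 4.66] rows>= 2 clock 31.9
```

View pics/w18.png

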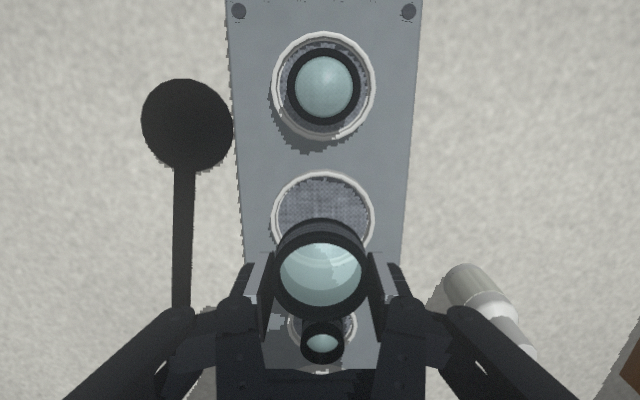

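Lens m lies in its dish (324,86) and lens l hovers over its own (322,220). Lowering it.

Request:
move_arm --increments '[{"tx": 0.05,"ty": 0,"tz": 2.0,"rx": 0,"ry": 0,"rz": 0,"gripper": -1},{"tx": 0,"ty": 0,"tz": 1.6,"rx": 0,"ry": 0,"rz": 0,"gripper": -1},{"tx": 0,"ty": 0,"tz": 0.8,"rx": 0,"ry": 0,"rz": 0,"gripper": -1},{"tx": 0,"ty": 0,"tz": 0.3,"rx": 0,"ry": 0,"rz": 0,"gripper": -1},{"tx": 0,"ty": 0,"tz": 0.1,"rx": 0,"ry": 0,"rz": 0,"gripper": -1},{"tx": 0,"ty": 0,"tz": 0,"rx": 0,"ry": 0,"rz": 0,"gripper": -1},{"tx": 0,"ty": 0,"tz": 0,"rx": 0,"ry": 0,"rz": 0,"gripper": -1}]'

```text
clock: 32.6
eef_pos: [499.8, 252.5, 28.0]
tcp_rot: [3.141, -0.0, 1.696]
contact_force: [0.0, -0.6, -1.0]
opening: 0.521
```

Request:
move_arm --increments '[{"tx": 0,"ty": 0,"tz": 0.1,"rx": 0,"ry": 0,"rz": 0,"gripper": -1},{"tx": 0,"ty": 0,"tz": 0.05,"rx": 0,"ry": 0,"rz": 0,"gripper": -1},{"tx": 0,"ty": 0,"tz": 0,"rx": 0,"ry": 0,"rz": 0,"gripper": -1},{"tx": 0,"ty": 0,"tz": 0,"rx": 0,"ry": 0,"rz": 0,"gripper": -1}]'

```text
clock: 33.0
eef_pos: [499.3, 252.5, 25.9]
tcp_rot: [3.142, -0.0, 1.696]
contact_force: [-0.3, 0.0, -0.2]
opening: 0.525
```

Request:
move_arm --increments '[{"tx": 0,"ty": 0,"tz": 0.05,"rx": 0,"ry": 0,"rz": 0,"gripper": -1},{"tx": 0,"ty": 0,"tz": 0.05,"rx": 0,"ry": 0,"rz": 0,"gripper": -1},{"tx": 0,"ty": 0,"tz": 0,"rx": 0,"ry": 0,"rz": 0,"gripper": -1},{"tx": 0,"ty": 0,"tz": 0,"rx": 0,"ry": 0,"rz": 0,"gripper": -1}]'

```text
clock: 33.4
eef_pos: [499.4, 252.5, 25.2]
tcp_rot: [3.141, -0.0, 1.696]
contact_force: [-1.9, -0.3, 6.2]
opening: 0.518
```

Request:
move_arm --increments '[{"tx": 0,"ty": 0,"tz": -0.03,"rx": 0,"ry": 0,"rz": 0,"gripper": 0.3},{"tx": 0,"ty": 0,"tz": 0,"rx": 0,"ry": 0,"rz": 0,"gripper": 0.8},{"tx": 0,"ty": 0,"tz": 0,"rx": 0,"ry": 0,"rz": 0,"gripper": 1},{"tx": 0,"ty": 0,"tz": 0,"rx": 0,"ry": 0,"rz": 0,"gripper": 1},{"tx": 0,"ty": 0,"tz": 0,"rx": 0,"ry": 0,"rz": 0,"gripper": 1},{"tx": 0,"ty": 0,"tz": -2,"rx": 0,"ry": 0,"rz": 0,"gripper": 1},{"tx": 0,"ty": 0,"tz": -4,"rx": 0,"ry": 0,"rz": 0,"gripper": 1},{"tx": 0,"ty": 0,"tz": -4,"rx": 0,"ry": 0,"rz": 0,"gripper": 1},{"tx": 0,"ty": 0,"tz": -4,"rx": 0,"ry": 0,"rz": 0,"gripper": 1}]'

```text
clock: 34.3
eef_pos: [499.1, 252.3, 166.5]
tcp_rot: [-3.141, 0.0, 1.696]
contact_force: [0.4, -0.1, 0.2]
opening: 1.002
```

Request:
move_arm --increments '[{"tx": 0,"ty": 0,"tz": -4,"rx": 0,"ry": 0,"rz": 0,"gripper": 1},{"tx": 0,"ty": 0,"tz": -4,"rx": 0,"ry": 0,"rz": 0,"gripper": 1},{"tx": -4,"ty": 0,"tz": -2,"rx": 0,"ry": 0,"rz": 0,"gripper": 1},{"tx": -3,"ty": 0,"tz": -2,"rx": 0,"ry": 0,"rz": 0,"gripper": 1},{"tx": 0,"ty": 0,"tz": 0,"rx": 0,"ry": 0,"rz": 0,"gripper": 1},{"tx": 0,"ty": 0,"tz": 0,"rx": 0,"ry": 0,"rz": 0,"gripper": 1},{"tx": 0,"ty": 0,"tz": 0,"rx": 0,"ry": 0,"rz": 0,"gripper": 1}]'

```text
clock: 35.0
eef_pos: [507.6, 183.4, 284.3]
tcp_rot: [-3.14, -0.0, 1.696]
contact_force: [-0.1, 1.0, -0.0]
opening: 1.001
```

```bash
python3 chk.py w19 498.8 253.4 46 28
python3 - <<'E'
from dep import *
for n,c,D,h in[('xl',(519,91.3),56,22),('s',(509,172.5),30,26),('l',(498.9,253.4),46,22),('m',(488.5,335),38,24)]:
    print(n,'expected top',17+h,*disc('w19.npz',c,D,27,60))
    W,ok=world('w19.npz');s=ok&(np.hypot(W[...,0]-c[0],W[...,1]-c[1])<D/2+4)&(W[...,2]>17+h-6)&(W[...,2]<60);P=W[s]
    a=np.linalg.lstsq(np.c_[P[:,:2]-P[:,:2].mean(0),np.ones(len(P))],P[:,2],rcond=None)[0];print('   slope',np.round(a[:2],3))
for b in('bottle_a','bottle_b'):
  p,d=r.grab_frame('side');L=r.place_of(b,'side');print([(round(o['confidence'],2),np.round(onplane('side',o['location'][::-1],0)[0,:2]).tolist()) for o in L[:2]])
E
```

```text
lens 1332 [498.8 252.6  46.5] [499.  252.9] [42.9 43.1] [31.7 35.6 40.1]
xl expected top 39 1448 [519.   91.4  56.6] [519.   92.2] [52.4 53.5] [31.3 35.3 39.8]
   slope [-0.005  0.001]
s expected top 43 503 [509.1 172.2  29.7] [509.2 172.2] [27.7 27.6] [33.9 40.5 44.2]
   slope [0.004 0.019]
l expected top 39 1332 [498.8 252.6  46.5] [499.  252.9] [42.9 43.1] [31.7 35.6 40.1]
   slope [0.002 0.002]
m expected top 41 1164 [489.1 335.2  38.5] [488.9 334.7] [35.7 36.5] [33.5 37.9 42.3]
   slope [0.003 0.001]
[(0.65, [634.0, -264.0]), (0.57, [613.0, 215.0])]
[(0.94, [611.0, 215.0]), (0.47, [622.0, -268.0])]
```

View pics/w19.png

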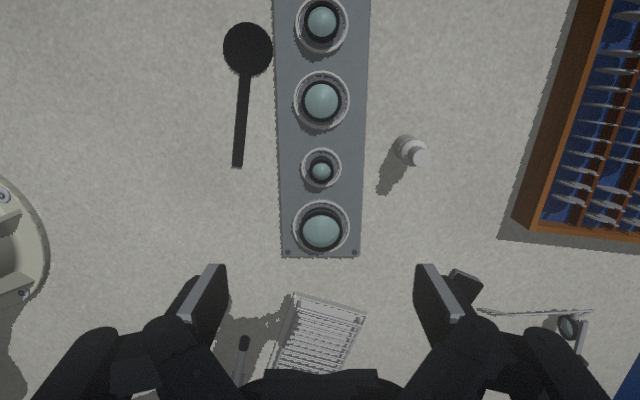

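All four lenses lie centred and flat in their dishes, the drying rack is empty and the gripper is clear. Handing in.

```bash
python3 -c "
from rig import r
print(r.sign_off())"
```

```text
the job is handed in; nothing more can be done
None
```

All four lenses are back in the storage rack, each set down in the dish for its size. I handed the job in at about 35 s of the 109 s limit; no verdict was reported.

- **How it went:** I moved them in the order m, xl, s, l. Each was lowered in small steps until the wrist felt 5–8 N from the dish floor, then released and checked from above.
- **Position:** In the last wrist-camera measurement, every lens was within about 1 mm of its dish axis, against a limit of 10 mm.
- **Height and tilt:** The tops are at the heights expected with the undersides on the dish floors. Tilt is under 0.02 rad, against a limit of 0.1 rad.
- **Bottles and gripper:** Both bottles are standing where they were at the start, to within the few millimetres the side camera can resolve. The gripper ended open and clear at z = 284 mm.
- **Problems:** My first two move calls were refused as invalid input and moved nothing. As the jaws closed on each lens, the arm was pushed up about 2 mm with 6–7 N. This caused no slip; I allowed for it when setting the lenses down. No check failed.

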